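# Wipe the serving stand, load the condiment crate and push it up the ramp behind the lip

### The arm

A 7-joint arm with a two-finger parallel gripper is mounted at the origin on a cart in front of the work surface, level with it; the furniture and walls round the work are solid. World frame = base frame: x ahead of the robot, y to its left, z up, the work surface at z = 0. Lengths are in mm, angles in degrees, forces in N, time in s.
With the tool pointing down it reaches from about 425 to 1025 mm from the base axis. Payload 3.6 kg.
Tool frame: the origin (TCP) lies midway between the tips of the shut fingers; the grasp point (between the pads) lies 19 mm behind it; z points along the fingers, y is the line along which they close (so a half turn about z gives the same grasp; the last joint's range is limited). The gripper opens to 85 mm and grips with 20 to 120 N. Pads are 22 mm wide; open, the fingers measure 114 mm over their backs; the gripper's body (76 mm by 85 mm) begins 54 mm behind the grasp point. The pads swing forward as they close: fully open they stand 13 mm farther back than shut.
Start: joints at [63.111, 33.873, 2.773, 92.16, -1.908, 54.013, -1.931], TCP at [266.089, -674.408, 231.302] pointing down, gripper open.
Joint ranges: [-153.93, 153.93], [-27.13, 128.08], [-72.61, 78.16], [10.71, 143.7], [-87.88, 267.88], [4.46, 118.87], [-176.78, 176.78]. Speed limits (degrees/s): [147.25, 147.25, 180, 180, 180, 180, 180].

### API

Orientations are given as a 3x3 rotation matrix whose columns are the frame's x, y, z axes.
In Python, from workcell import manip gives the robot as it stands.
- The arm moves only by the shell command python3 -m crank 'ROWS' [FORCE]. ROWS is JSON, a list that holds one entry, the list of rows, each a list of 7 numbers: the shift along the tool's x, y, z in cm, then the turn, a rotation vector about the tool's x, y, z in degrees, then the opening, from 0 (shut) to 1 (fully open). In form: [[[tx, ty, tz, rx, ry, rz, grip], ...]]. A call has 1 to 8 rows; each row shifts and turns the commanded pose from where the row before left it, along the tool's axes as they then stand; what a row does not reach is not made up. A row lasts 1/8 s, in which the tool goes at most 62.5 mm and 10.7 degrees, less where a joint would pass 70% of its speed; a pose out of reach is approached as far as the arm can. A call is refused whole if a number of a shift passes 6.25 or a number of a turn 10.7, either way. A call with a gripper value outside its range is refused whole. The fingers move at their own pace and stop on an object; FORCE is the grip in N (left out, the last holds). Time passes only in rows, so rows that do not move let the fingers close. It gives the time, the measured TCP pose, the force, the opening and the grip force at its end, in the units of the state.
- manip.read_state(): the state, without advancing time (a new reading comes with each control period).
- manip.snapshot(name): name is "scene" or "top" or "wrist"; returns (picture, depth): 400x640x3 uint8, blue, green, red; 400x640 float32, mm along the optical axis (not along the pixel's ray), 0 where there is no reading.
- manip.get_calibration(name): a dict with "fx", "fy", "cx", "cy" (pixels), "origin" and "orientation" of the camera in the world; the wrist camera has in their place "mount" (4x4, takes a point from camera to tool coordinates, whose origin is the TCP and whose axes are the flange's). Camera axes: x right, y up, looking along -z (the intrinsics and any distortion apply to the point x, -y, -z); pixel columns grow to the right and rows downward; lengths in mm; the calibration is good to about 2 mm. The wrist camera is an equidistant fisheye: a pixel r from the principal point sees the ray r / f radians off the axis. A picture is of the moment at which its call begins: read the wrist's pose just before it. get_calibration takes no time and is no camera call.
- manip.job_done(): hands the job in; it is judged then, once.
The state is a dict: "t": time; "q": joint angles; "joint_velocities": joint speeds; "joint_efforts": joint torques, N m; "tool_pos": TCP position; "tool_rot": TCP orientation; "wrist_force": force on the tool from outside, world axes, zero at the start; "ft_torque": the same for the moment, N m; "finger_gap": opening from 0.0 (shut) to 1.0 (fully open); "grip_force": force on a finger pad.
Only numpy, scipy, OpenCV 4.12 (cv2) and the standard library are available. Lean on these libraries where they do the work, as an engineer would, in place of code of your own. Each camera call takes 0.05 s, during which the arm holds its last target. There are 200 camera calls.

### The job

Get the condiment crate onto its serving stand. With the sprung hand wiper, wipe the middle of the stand's landing in one steady pressed stroke from the end stop back to the lip, its foot kept pressed in part way, and then stand the wiper upright on the worktop again, off the stand; also load the tea packet and every salt and pepper shaker that is out, upright, into the crate. Then push the loaded crate, without lifting it, up the ramp until its rear edge drops behind the lip and it sits level on the landing, and leave the mug and the pink bowl alone.

Things in the scene. Friction and masses are not known exactly. Their poses are not given: they have to be found in the camera images.
- stand: Fixed low stand, aluminium plates with grey side guides. Origin on the worktop, on its centre line, under the vertical lip face; own x points uphill (push direction), z up. Along x in mm: slick ramp from height 0 at -170 to 20 at -30 (8.1 deg); flat dark lip plate, top 20, from -30 to 0; then an 8 mm drop to the level landing, top 12, from 0 to 160; dark end stop 160 to 170, top 38.
- landing (a point): Centre of the landing's upper surface, 80 mm uphill of the lip face, 12 mm over the worktop. Grey side guides along ramp and landing leave a channel 188 mm wide on the ramp, 192 on the landing; they stand 18 mm over the ramp and reach 38 mm height beside the landing.
- ramp_foot (a point): Middle of the ramp's lower edge, on the worktop (stand x = -170 mm). Two grey funnel vanes, 20 mm high, lead in to the channel from 45 mm before it (about 230 mm apart at their outer ends). The crate stays where it is left on the ramp.
- crate: Loose wooden crate, 0.4 kg, 150 mm long in x (front +x) on runners, 176 wide in y. Origin centre of underside. Inner floor 10 mm up, walls to 25 mm; inside x -64 to 66, y -82 to 82, split by a 6 mm thick, 25 mm high divider along y = 0. A push plate 120 mm wide at the rear rises to 65 mm, rear face at x = -72. Starts before the ramp, roughly in line, front to it. Home: origin at stand x = 75 to 85, 12 mm high, level.
- wiper: Loose blue hand wiper standing on its black rubber foot; origin centre of the foot's underside when the foot is fully out. Foot 30 mm in x, 110 mm in y, 14 mm high; grip block 24 mm in x, 60 mm in y, from 40 to 86 mm height, meant to be pinched across x. Whole weight 0.16 kg.
- wiper_foot (a joint): How far the wiper's sprung foot is pressed up towards the grip, in m: 0 fully out (it starts to move at about 2 N), 0.014 bottomed out (about 6 N). Part way (3 to 11 mm) is a proper wiping pressure.
- salt: Salt shaker, glass with grey cap and white filling, 44 mm diameter, narrowing to 34 mm above 74 mm, 90 mm tall, 0.1 kg. Origin centre of its underside. May be absent.
- pepper: Pepper shaker, like the salt shaker with darker brown filling, 44 mm diameter, narrowing to 34 mm above 74 mm, 90 mm tall. Origin centre of its underside. May be absent.
- pepper_b: A second pepper shaker, the same as the first. May be absent.
- tea_packet: Yellow box of tea bags, 65 mm in x, 115 mm in y, 55 mm high, 0.06 kg. Origin centre of its underside. Always there; it fits lengthwise (its y along the crate's x) in one compartment of the crate.
- mug_grey: Grey stoneware mug, 90 mm tall, a bystander. Origin centre of its underside.
- bowl_pink: Small pink bowl, 86 mm across, 40 mm high, a bystander. Origin centre of its underside.

How it is judged (in metres and radians):
On the way, in this order (a step that is already met when the one before it is completed fails the run):
1. the wiper is pressed on the landing near the end stop (x of wiper in the frame of stand between 0.112 and 0.16 m and y of wiper in the frame of stand between -0.05 and 0.05 m and value of joint wiper_foot between 0.001 and 0.0125 m and contact force between wiper and stand above 0.8 N), for 0.04 s.
2. the wiper, still pressed, passes the uphill part of the landing (x of wiper in the frame of stand between 0.088 and 0.104 m and y of wiper in the frame of stand between -0.05 and 0.05 m and value of joint wiper_foot between 0.001 and 0.0125 m and contact force between wiper and stand above 0.8 N), for 0.04 s.
3. the wiper, still pressed, passes the middle of the landing (x of wiper in the frame of stand between 0.066 and 0.082 m and y of wiper in the frame of stand between -0.05 and 0.05 m and value of joint wiper_foot between 0.001 and 0.0125 m and contact force between wiper and stand above 0.8 N), for 0.04 s.
4. the wiper, still pressed, passes the part of the landing next to the lip (x of wiper in the frame of stand between 0.046 and 0.06 m and y of wiper in the frame of stand between -0.05 and 0.05 m and value of joint wiper_foot between 0.001 and 0.0125 m and contact force between wiper and stand above 0.8 N), for 0.04 s.
5. the wiper, still pressed, comes up to the lip (x of wiper in the frame of stand between 0 and 0.04 m and y of wiper in the frame of stand between -0.05 and 0.05 m and value of joint wiper_foot between 0.001 and 0.0125 m and contact force between wiper and stand above 0.8 N), for 0.04 s.
6. the crate, holding every shaker present and the tea packet, slides tilted on the ramp (angle between crate's own z axis and vertical between 0.07 and 0.35 rad and contact force between crate and stand above 0.5 N and x of crate in the frame of stand between -0.2 and 0 m and x of salt in the frame of crate between -0.075 and 0.075 m and y of salt in the frame of crate between -0.09 and 0.09 m and z of salt in the frame of crate between 0 and 0.05 m and x of pepper in the frame of crate between -0.075 and 0.075 m and y of pepper in the frame of crate between -0.09 and 0.09 m and z of pepper in the frame of crate between 0 and 0.05 m and x of pepper_b in the frame of crate between -0.075 and 0.075 m and y of pepper_b in the frame of crate between -0.09 and 0.09 m and z of pepper_b in the frame of crate between 0 and 0.05 m and x of tea_packet in the frame of crate between -0.075 and 0.075 m and y of tea_packet in the frame of crate between -0.09 and 0.09 m and z of tea_packet in the frame of crate between 0 and 0.05 m), for 0.05 s.
7. the loaded crate has dropped behind the lip and sits level on the landing (x of crate in the frame of stand between 0.07 and 0.092 m and z of crate in the frame of stand between 0.005 and 0.016 m and angle between crate's own z axis and vertical below 0.05 rad and x of salt in the frame of crate between -0.075 and 0.075 m and y of salt in the frame of crate between -0.09 and 0.09 m and z of salt in the frame of crate between 0 and 0.05 m and x of pepper in the frame of crate between -0.075 and 0.075 m and y of pepper in the frame of crate between -0.09 and 0.09 m and z of pepper in the frame of crate between 0 and 0.05 m and x of pepper_b in the frame of crate between -0.075 and 0.075 m and y of pepper_b in the frame of crate between -0.09 and 0.09 m and z of pepper_b in the frame of crate between 0 and 0.05 m and x of tea_packet in the frame of crate between -0.075 and 0.075 m and y of tea_packet in the frame of crate between -0.09 and 0.09 m and z of tea_packet in the frame of crate between 0 and 0.05 m), for 0.2 s.
At the end, for the whole second after the job is handed in: Crate level (0.05 rad) behind the lip, origin 70 to 92 mm uphill of the lip face and under 16 mm high, at rest; every shaker present and the tea packet in it, upright within 0.3 rad; wiper upright (0.1 rad) on the worktop, at rest, touching neither stand nor crate (all of step 7 and angle between each of salt, pepper, pepper_b, tea_packet's own z axis and vertical below 0.3 rad and linear speed of each of crate, wiper below 0.02 m/s and height (world z) of wiper below 0.006 m and angle between wiper's own z axis and vertical below 0.1 rad and contact force between wiper and stand below 0.1 N and contact force between wiper and crate below 0.1 N).
It fails at once if the crate is lifted clear of the worktop and stand (height (world z) of crate above 0.075 m).
It fails at once if the grey mug is shifted by more than 40 mm or tipped (distance of mug_grey from where it was at the start of the episode above 0.04 m or angle between mug_grey's own z axis and vertical above 0.4 rad).
It fails at once if the pink bowl is shifted by more than 40 mm or tipped (distance of bowl_pink from where it was at the start of the episode above 0.04 m or angle between bowl_pink's own z axis and vertical above 0.4 rad).
Of salt, pepper, pepper_b only 1 to 2 are there at a start; the rules pass over those that are not, and their reading is None.
At some moment in a run one of tea_packet may be knocked a few centimetres aside while the robot is not near it.
It also fails if it takes over 208 s, if anything falls off the work surface, if the arm or the gripper's body presses on something with over 40 N, if the wrist force passes 120 N, or if a joint passes its speed limit or range.

## Working session

There is one attempt and no reset: what is moved stays moved. The work goes in short steps, Python scripts to look and compute and a shell command to move; the robot and the scene stay as the last step left them, time stands still between calls to the robot, and variables do not carry over. Pictures are saved under pics/ and viewed, at most 16 in all, crops included, and the job is handed in when it is done.

```bash
ls; mkdir -p pics
cat > h.py <<'E'
import numpy as np, cv2
from workcell import manip
def snap(n,f=None):
    s=manip.read_state(); im,d=manip.snapshot(n)
    if f: cv2.imwrite('pics/'+f,im)
    return s,im,d
def cloud(n,d):
    c=manip.get_calibration(n); v,u=np.indices(d.shape)
    x=(u-c['cx'])/c['fx']*d; y=-(v-c['cy'])/c['fy']*d
    P=np.stack([x,y,-d],-1)@np.array(c['orientation']).T+np.array(c['origin'])
    P[d<=0]=np.nan
    return P
E
python3 - <<'E'
from h import *
for n in('top','scene'):
    s,im,d=snap(n,n+'0.png'); np.save(n+'0.npy',d); c=manip.get_calibration(n); print(n,c)
print({k:np.round(v,3).tolist() for k,v in s.items()})
E
```

```text
pics
top {'fx': 392.17473839308406, 'fy': 392.17473839308406, 'cx': 321.65017386526745, 'cy': 203.61845482385314, 'origin': array([ 286.71702692,  -25.11699144, 1345.99385935]), 'orientation': array([[ 4.20445224e-02,  9.78747338e-01, -2.00713492e-01],
       [-9.99115728e-01,  4.12158815e-02, -8.30741007e-03],
       [ 1.41728013e-04,  2.00885288e-01,  9.79614762e-01]])}
scene {'fx': 398.57722604811227, 'fy': 398.57722604811227, 'cx': 321.2424196896728, 'cy': 197.14040977898412, 'origin': array([ 50.56215519, 585.07889751, 773.72487202]), 'orientation': array([[-0.76375842,  0.44474187, -0.46784372],
       [-0.6454305 , -0.51535857,  0.56375971],
       [ 0.00962027,  0.73253683,  0.68065942]])}
{'t': 0.05, 'q': [63.111, 33.924, 2.766, 92.237, -1.907, 54.014, -1.93], 'joint_velocities': [0.126, -0.157, 0.003, -0.071, 0.023, 0.007, -0.073], 'joint_efforts': [0.002, -55.045, 1.554, -19.902, 0.01, 0.004, 0.0], 'tool_pos': [265.794, -673.615, 230.154], 'tool_rot': [[0.93, 0.367, -0.001], [0.367, -0.93, 0.002], [-0.0, -0.002, -1.0]], 'wrist_force': [-0.404, -0.169, 0.042], 'ft_torque': [0.027, -0.001, -0.035], 'grip_force': 0.0, 'finger_gap': 1.001}
```

View pics/top0.png

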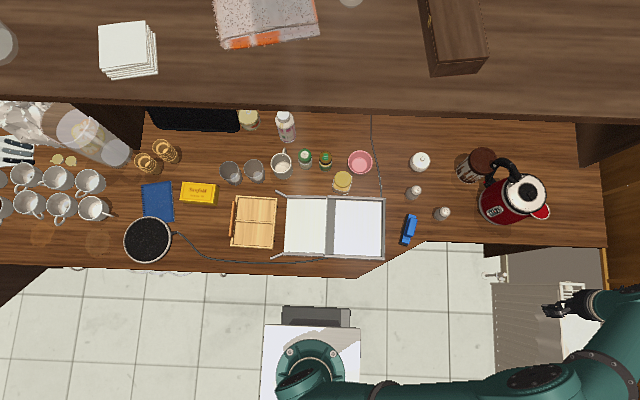

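View pics/scene0.png

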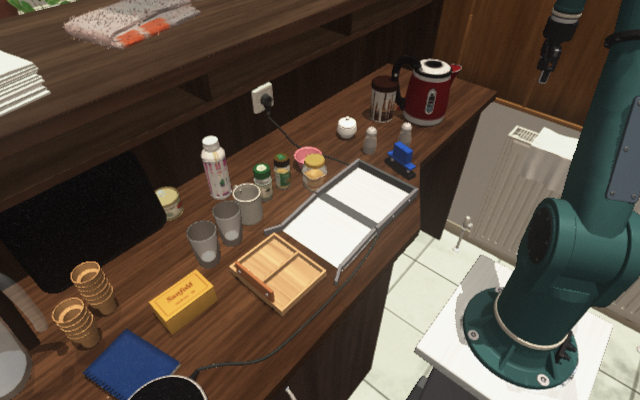

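Run:
```python
from h import *
x0,x1,y0,y1=350,750,-420,420; S=1
for n in('top','scene'):
    d=np.load(n+'0.npy'); im=cv2.imread(f'pics/{n}0.png'); P=cloud(n,d); 
    x,y,z=P[...,0],P[...,1],P[...,2]
    m=(z<150)&(z>-20)&(x>400)&(x<850)&(abs(y)<500)
    print(n,'table z',np.nanmedian(z[m&(abs(z)<8)]))
    hsv=cv2.cvtColor(im,cv2.COLOR_BGR2HSV).astype(int);H,Sa,V=hsv[...,0],hsv[...,1],hsv[...,2]
    for nm,mm in dict(tea=(H>18)&(H<32)&(Sa>150)&(y>150)&(x>450),wiper=(H>100)&(H<125)&(Sa>130)&(y<0),pink=(H>165)&(Sa>60)&(Sa<160)&(y<50)&(y>-250)&(x>500)).items():
        q=P[m&mm&(z>5)]
        if len(q): print(nm,len(q),np.round(np.percentile(q,[2,50,98],axis=0)).tolist(), 'ctr top',np.round(q[q[:,2]>np.percentile(q[:,2],90)-6].mean(0)))
    # ortho: image right = -y, up = x
    o=np.zeros((600,800,3),np.uint8)
    q=m; c=((350-y[q])).astype(int)+50; r=(900-x[q]).astype(int)+0
    k=(c>0)&(c<799)&(r>0)&(r<599); col=im[q][k]; 
    order=np.argsort(z[q][k])
    for dc in(0,1,2):
      for dr in(0,1,2):
        o[np.clip(r[k][order]+dr,0,599),np.clip(c[k][order]+dc,0,799)]=col[order]
    cv2.imwrite(f'pics/o_{n}.png',o)
d=np.load('top0.npy');P=cloud('top',d)
for u,v in[(330,70),(330,100),(330,106),(330,115),(150,100),(450,100),(365,230),(310,230),(384,230),(414,191),(442,213),(280,160),(360,160),(342,180),(420,160),(375,130),(372,180),(270,262)]:
    print((u,v),np.round(P[v,u]))
```

```text
top table z 0.22922328998788544
tea 768 [[541.0, 350.0, 10.0], [570.0, 403.0, 54.0], [605.0, 462.0, 60.0]] ctr top [573. 407.  55.]
wiper 269 [[436.0, -326.0, 34.0], [476.0, -304.0, 79.0], [528.0, -290.0, 90.0]] ctr top [ 481. -308.   86.]
pink 7 [[669.0, -180.0, 34.0], [680.0, -124.0, 38.0], [728.0, -30.0, 84.0]] ctr top [680. -20.  90.]
scene table z -0.17115608947165128
tea 1128 [[543.0, 354.0, 52.0], [571.0, 412.0, 55.0], [606.0, 463.0, 57.0]] ctr top [573. 411.  55.]
wiper 393 [[438.0, -320.0, 37.0], [475.0, -301.0, 64.0], [523.0, -290.0, 88.0]] ctr top [ 479. -306.   85.]
pink 40 [[705.0, -183.0, 9.0], [738.0, -146.0, 34.0], [748.0, -118.0, 40.0]] ctr top [ 735. -154.   37.]
(330, 70) [816. -24. 444.]
(330, 100) [737. -27. 439.]
(330, 106) [721. -28. 439.]
(330, 115) [896. -30.   0.]
(150, 100) [720. 423. 436.]
(450, 100) [ 750. -326.  439.]
(365, 230) [ 474. -166.   10.]
(310, 230) [466.  22.  10.]
(384, 230) [ 473. -227.   39.]
(414, 191) [ 600. -317.   85.]
(442, 213) [ 531. -409.   83.]
(280, 160) [709. 140.  21.]
(360, 160) [ 727. -144.    3.]
(342, 180) [624. -78. 101.]
(420, 160) [ 715. -343.   65.]
(375, 130) [ 846. -197.   -3.]
(372, 180) [ 655. -188.    2.]
(270, 262) [352. 153.   5.]
```

View pics/o_scene.png

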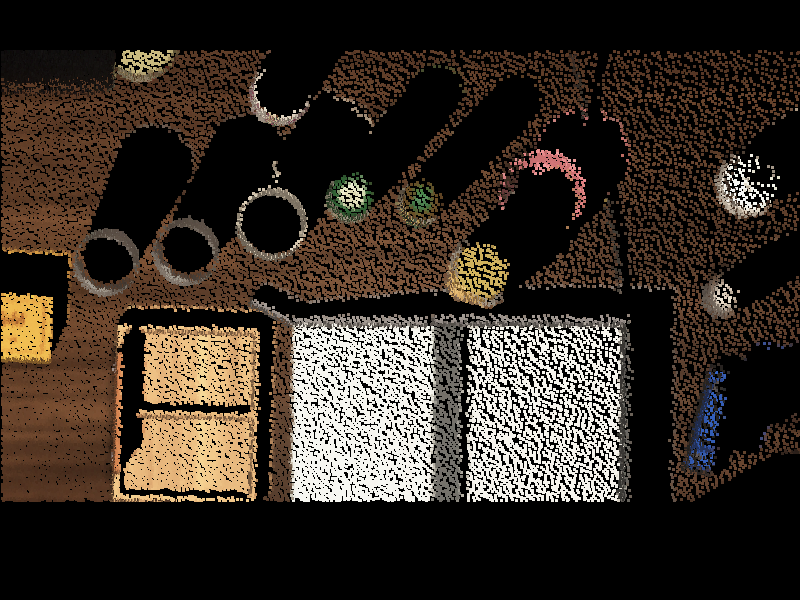

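View pics/o_top.png

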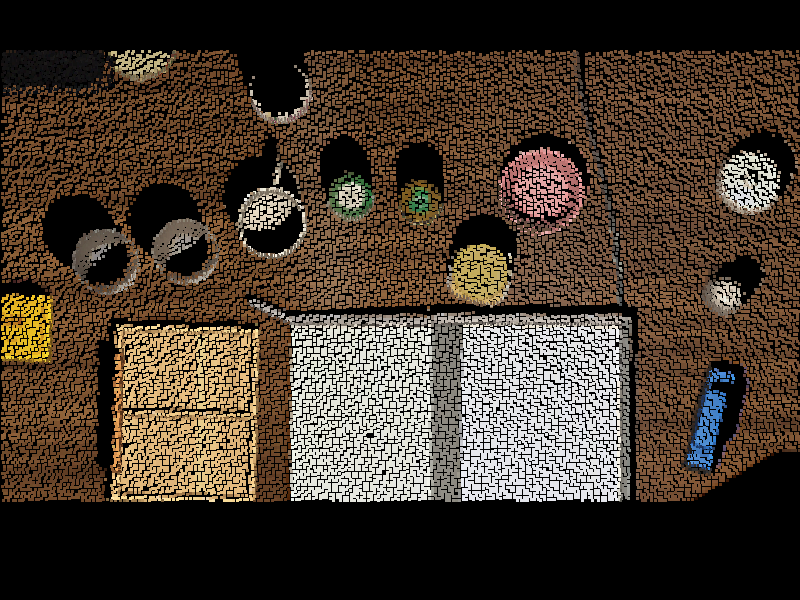

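```bash
cat > fit.py <<'E'
from h import *
from scipy.optimize import minimize
from scipy.ndimage import gaussian_filter
def loc(P,p):
    a=np.radians(p[2]); c,s=np.cos(a),np.sin(a); d=P[:,:2]-p[:2]
    return d[:,0]*c+d[:,1]*s, -d[:,0]*s+d[:,1]*c
def hstand(x,y):
    z=np.zeros_like(x); w=abs(y)
    ch=np.where(x<-30,(x+170)/7.,np.where(x<0,20.,12.)); 
    z=np.where((x>-170)&(x<160)&(w<96),ch,z)
    z=np.where((x>-170)&(x<0)&(w>94)&(w<102),ch+18,z)
    z=np.where((x>=0)&(x<170)&(w>96)&(w<102),38,z)
    return np.where((x>=160)&(x<170)&(w<102),38,z)
def hcrate(x,y):
    z=np.zeros_like(x);w=abs(y)
    z=np.where((abs(x)<75)&(w<88),25.,z)
    z=np.where((x>-64)&(x<66)&(w<82)&(w>3),10,z)
    return np.where((x>-72)&(x<-64)&(w<60),65,z)
def fit(P,h,p0,r):
    P=P.reshape(-1,3); P=P[np.isfinite(P[:,0])&(P[:,2]<90)]
    x,y=loc(P,p0); P=P[(abs(x+h.off)<r[0])&(abs(y)<r[1])]
    f=lambda p:np.mean(np.minimum(abs(h(*loc(P,p))-P[:,2]),15))
    best=None
    for it in range(3):
        s=np.array([[0,0,0],[8,0,0],[0,8,0],[0,0,3]])/(1+2*it)
        p0=minimize(f,p0,method='Nelder-Mead',options=dict(initial_simplex=p0+s-s.mean(0),xatol=.02,fatol=1e-5)).x
    return p0,f(p0),len(P)
hstand.off=0;hcrate.off=0
E
python3 - <<'E'
from fit import *
for n in('top','scene'):
    P=cloud(n,np.load(n+'0.npy'))
    for nm,h,p0,r in(('stand',hstand,[480,-61,-90],(195,112)),('crate',hcrate,[485,210,-90],(90,100))):
        p,e,k=fit(P,h,np.array(p0,float),r); print(n,nm,np.round(p,2),round(e,2),k)
    Q=P.reshape(-1,3)
    q=Q[(Q[:,2]>68)&(Q[:,2]<95)&(abs(Q[:,0]-480)<70)&(abs(Q[:,1]+305)<50)]
    print(n,'wiper',cv2.minAreaRect(q[:,:2].astype(np.float32)),len(q))
    q=Q[(Q[:,2]>49)&(Q[:,2]<62)&(abs(Q[:,0]-573)<70)&(abs(Q[:,1]-408)<90)]
    print(n,'tea',cv2.minAreaRect(q[:,:2].astype(np.float32)),len(q))
    for c in((600,-317),(531,-409)):
        q=Q[(Q[:,2]>78)&(Q[:,2]<95)&(np.hypot(Q[:,0]-c[0],Q[:,1]-c[1])<30)]
        print(n,'shaker',q.mean(0).round(1),np.ptp(q,axis=0).round(),(q.max(0)+q.min(0))/2)
    e=Q[(abs(Q[:,2])<5)&(abs(Q[:,1])<300)&(Q[:,0]<400)]; print('table edge x',e[:,0].min())
E
```

```text
top stand [482.64 -59.73 -90.5 ] 2.95 7277
top crate [486.95 217.75 -91.49] 3.29 2988
top wiper ((482.1698913574219, -308.6689758300781), (24.083927154541016, 60.45248794555664), 74.38990020751953) 149
top tea ((578.0560913085938, 389.38946533203125), (90.62261962890625, 165.4493865966797), 14.8407564163208) 634
top shaker [ 606.7 -324.    85.1] [31. 30. 14.] [ 607.25665752 -323.73461692   84.94271708]
top shaker [ 536.6 -417.4   85.1] [30. 30. 17.] [ 536.43844542 -418.36633224   86.44419961]
table edge x -79.71166395302834
scene stand [481.15 -61.89 -90.35] 3.27 9121
scene crate [486.75 214.03 -91.44] 3.75 5487
scene wiper ((480.43585205078125, -308.4683532714844), (26.45501708984375, 63.36057662963867), 74.26895904541016) 181
scene tea ((577.8640747070312, 391.3942565917969), (93.11988067626953, 161.21026611328125), 13.647513389587402) 1573
scene shaker [ 602.8 -320.4   84.4] [32. 29. 11.] [ 603.9556763  -323.00909322   84.03199018]
scene shaker [ 533.5 -414.8   84.5] [29. 27. 11.] [ 534.88666522 -415.16141937   84.74957474]
table edge x -150.45418079273895
```

```bash
cat > to.py <<'E'
import sys
from h import *
from scipy.spatial.transform import Rotation as R
def to(x,y,z,az):
    s=manip.read_state(); M=np.array(s['tool_rot']); a=np.radians(az)
    ty=np.array([np.cos(a),np.sin(a),0]); tz=np.array([0,0,-1.]); T=np.stack([np.cross(ty,tz),ty,tz],1)
    rv=R.from_matrix(M.T@T).as_rotvec(degrees=True)
    d=T.T@(np.array([x,y,z])-s['tool_pos'])/10
    print('t',round(s['t'],2),'pos',np.round(s['tool_pos'],1),'az',round(np.degrees(np.arctan2(M[1,1],M[0,1])),1),'gap',round(s['finger_gap'],3),'F',np.round(s['wrist_force'],1),'grip',round(s['grip_force'],1),'q',np.round(s['q']))
    print('turn',rv.round(2),'then shift cm (after turn)',d.round(2),'rows>=',np.ceil(np.linalg.norm(d)/6.2))
if __name__=='__main__': to(*map(float,sys.argv[1:5]))
E
python3 to.py 481 -308.5 220 -105.6; python3 -c "
from workcell import manip;print(manip.get_calibration('wrist'))"
```

```text
t 0.1 pos [ 265.8 -673.7  230.2] az -68.5 gap 1.003 F [-0.2  0.3 -0.2] grip 0.0 q [63. 34.  3. 92. -2. 54. -2.]
turn [-0.11  0.05 37.14] then shift cm (after turn) [ 10.91 -40.96   1.02] rows>= 7.0
{'fx': 309.70691628693146, 'fy': 309.70691628693146, 'cx': 322.7966230071495, 'cy': 198.29139183324605, 'mount': array([[-1.05423382e-04,  9.60837513e-01,  2.77112365e-01,
         6.91075794e+01],
       [ 9.99999994e-01,  9.10757656e-05,  6.46465907e-05,
        -8.80046920e-01],
       [ 3.68766486e-05,  2.77112370e-01, -9.60837516e-01,
        -1.41528649e+02],
       [ 0.00000000e+00,  0.00000000e+00,  0.00000000e+00,
         1.00000000e+00]])}
```

```bash
python3 -m crank '[[[0,0,0,0,0,9.3,1],[0,0,0,0,0,9.3,1],[0,0,0,0,0,9.3,1],[0,0,0,0,0,9.2,1]]]' && python3 -m crank '[[[1.36,-5.12,0,0,0,0,1],[1.36,-5.12,0,0,0,0,1],[1.36,-5.12,0,0,0,0,1],[1.36,-5.12,0,0,0,0,1],[1.36,-5.12,0,0,0,0,1],[1.36,-5.12,0,0,0,0,1],[1.36,-5.12,0,0,0,0,1],[1.36,-5.12,0,0,0,0,1]]]'; python3 -m crank '[[[0,0,0,0,0,0,1],[0,0,0,0,0,0,1]]]'; python3 to.py 481 -308.5 220 -105.6
python3 - <<'E'
from h import *
s,im,d=snap('wrist','w1.png'); np.save('w1.npy',d); print(s['tool_pos'])
E
```

```text
t: 0.6
tool_pos: [266.0, -673.9, 230.6]
tool_rot: [[0.962, -0.273, -0.0], [-0.273, -0.962, 0.001], [-0.001, -0.001, -1.0]]
wrist_force: [0.1, 0.3, 0.3]
finger_gap: 0.997
grip_force: 0.0
t: 1.6
tool_pos: [481.3, -307.3, 231.0]
tool_rot: [[0.963, -0.268, -0.0], [-0.268, -0.963, 0.0], [-0.001, -0.0, -1.0]]
wrist_force: [0.2, 0.0, -1.5]
finger_gap: 1.001
grip_force: 0.0
t: 1.85
tool_pos: [480.4, -309.1, 231.1]
tool_rot: [[0.963, -0.268, -0.001], [-0.268, -0.963, -0.0], [-0.001, 0.0, -1.0]]
wrist_force: [-0.0, 0.3, -0.5]
finger_gap: 0.999
grip_force: 0.0
t 1.85 pos [ 480.4 -309.1  231.1] az -105.5 gap 0.999 F [-0.   0.3 -0.5] grip 0.0 q [ 20.  23.  11. 113.  -6.  45. -71.]
turn [0.03 0.04 0.06] then shift cm (after turn) [ 0.04 -0.08  1.11] rows>= 1.0
[ 480.43247113 -309.1397681   231.05820748]
```

View pics/w1.png

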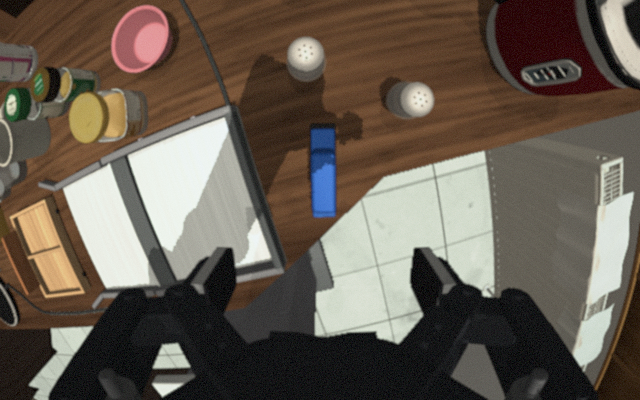

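```bash
cat >> h.py <<'E'
def wcloud(d,s):
    c=manip.get_calibration('wrist'); v,u=np.indices(d.shape)
    a,b=u-c['cx'],v-c['cy']; r=np.hypot(a,b)+1e-9; th=r/c['fx']; k=np.tan(th)/r*d
    C=np.stack([a*k,-b*k,-d],-1); M=c['mount']; T=C@M[:3,:3].T+M[:3,3]
    P=T@np.array(s['tool_rot']).T+np.array(s['tool_pos']); P[(d<=0)|(th>1.3)]=np.nan
    return P
def circ(q):  # least-squares circle
    A=np.c_[2*q[:,:2],np.ones(len(q))]; x=np.linalg.lstsq(A,(q[:,:2]**2).sum(1),rcond=None)[0]
    return x[:2].round(1),round(float(np.sqrt(x[2]+x[0]**2+x[1]**2)),1)
E
python3 - <<'E'
from fit import *
s=manip.read_state(); P=wcloud(np.load('w1.npy'),s); Q=P.reshape(-1,3);Q=Q[np.isfinite(Q[:,0])]
q=Q[(Q[:,2]>70)&(Q[:,2]<95)&(abs(Q[:,0]-480)<70)&(abs(Q[:,1]+305)<50)]
print('wiper',cv2.minAreaRect(q[:,:2].astype(np.float32)),np.percentile(q[:,2],90))
for c in((605,-323),(535,-416)):
    n=(np.hypot(Q[:,0]-c[0],Q[:,1]-c[1])<35); q=Q[n&(Q[:,2]>20)&(Q[:,2]<70)]; q2=Q[n&(Q[:,2]>80)]
    print(circ(q),len(q),cv2.minEnclosingCircle(q2[:,:2].astype(np.float32)),q2.mean(0),np.percentile(q2[:,2],95))
print(fit(P,hstand,np.array([482,-61,-90.4]),(195,112)))
t=Q[(abs(Q[:,2])<30)&(np.hypot(Q[:,0]-480,Q[:,1]+308)<150)]; print('table z',np.median(t[abs(t[:,2])<6,2]))
from to import to; to(481,-308.5,45,-105.6)
E
```

```text
wiper ((480.043212890625, -310.23675537109375), (23.777681350708008, 60.902183532714844), 75.05937957763672) 85.75464954435702
(array([ 603.9, -326.3]), 18.6) 397 ((604.3592529296875, -327.4234924316406), 15.918063163757324) [ 603.56173941 -327.54229215   85.19486412] 88.17647363743662
(array([ 535.8, -421.2]), 18.6) 501 ((535.5326538085938, -420.21630859375), 15.759210586547852) [ 535.86403829 -419.02334599   85.26365125] 88.20597455310548
(array([479.85604277, -60.98679792, -90.28578121]), np.float64(2.2660638112379976), 32610)
table z -0.9572401503225194
t 1.9 pos [ 479.9 -310.1  231.1] az -105.7 gap 1.003 F [-0.1 -0.8 -0.6] grip 0.0 q [ 20.  23.  12. 113.  -6.  45. -71.]
turn [ 0.05  0.04 -0.06] then shift cm (after turn) [ 0.06 -0.18 18.61] rows>= 4.0
```

```bash
python3 -m crank '[[[0,0,5,0,0,0,1],[0,0,5,0,0,0,1],[0,0,5,0,0,0,1],[0,0,3.6,0,0,0,1],[0,0,0,0,0,0,1],[0,0,0,0,0,0,0],[0,0,0,0,0,0,0],[0,0,0,0,0,0,0]]]' 50 && python3 -m crank '[[[0,0,0,0,0,0,0],[0,0,0,0,0,0,0],[0,0,0,0,0,0,0]]]' 50; python3 to.py 482 -308.5 100 -90.4
```

```text
t: 2.9
tool_pos: [481.6, -309.6, 46.7]
tool_rot: [[0.963, -0.268, 0.002], [-0.268, -0.963, -0.001], [0.003, 0.001, -1.0]]
wrist_force: [0.7, 0.5, 0.2]
finger_gap: 0.377
grip_force: 0.0
t: 3.28
tool_pos: [481.5, -309.4, 45.6]
tool_rot: [[0.963, -0.269, 0.001], [-0.269, -0.963, -0.001], [0.001, 0.0, -1.0]]
wrist_force: [0.8, -1.3, 1.2]
finger_gap: 0.275
grip_force: 53.5
t 3.27 pos [ 481.5 -309.4   45.6] az -105.6 gap 0.275 F [ 0.8 -1.3  1.2] grip 53.5 q [ 23.  39.   7. 119. -11.  23. -67.]
turn [  0.04  -0.08 -15.18] then shift cm (after turn) [ 0.05 -0.09 -5.44] rows>= 1.0
```

```bash
python3 -m crank '[[[0,0,-3,0,0,0,0],[0,0,-3.2,0,0,0,0],[0,0,0,0,0,-7.6,0],[0,0,0,0,0,-7.6,0],[0,0,0,0,0,0,0],[0,0,0,0,0,0,0]]]' && python3 to.py 480 -191 80 -90.4
```

```text
t: 4.03
tool_pos: [480.3, -308.8, 106.8]
tool_rot: [[1.0, -0.008, -0.001], [-0.008, -1.0, 0.001], [-0.001, -0.001, -1.0]]
wrist_force: [0.5, -0.7, -1.6]
finger_gap: 0.275
grip_force: 53.3
t 4.03 pos [ 480.3 -308.8  106.8] az -90.5 gap 0.275 F [ 0.5 -0.7 -1.6] grip 53.3 q [ 25.  33.   5. 117.  -5.  30. -57.]
turn [-0.04  0.07 -0.07] then shift cm (after turn) [ -0.11 -11.77   2.68] rows>= 2.0
```

```bash
python3 -m crank '[[[0,-4,0,0,0,0,0],[0,-4,0,0,0,0,0],[0,-3.8,0,0,0,0,0],[0,0,0,0,0,0,0],[0,0,2,0,0,0,0],[0,0,1.7,0,0,0,0],[0,0,0,0,0,0,0],[0,0,0,0,0,0,0]]]' && python3 to.py 480 -191 58 -90.4
python3 - <<'E'
from fit import *
s,im,d=snap('wrist','w2.png'); np.save('w2.npy',d); P=wcloud(d,s); print(fit(P,hstand,np.array([481,-61,-90.4]),(195,112)))
E
```

```text
t: 5.03
tool_pos: [481.6, -191.6, 70.3]
tool_rot: [[1.0, -0.007, -0.0], [-0.007, -1.0, -0.0], [-0.0, 0.0, -1.0]]
wrist_force: [1.3, 0.0, -1.2]
finger_gap: 0.277
grip_force: 53.2
t 5.03 pos [ 481.6 -191.6   70.3] az -90.4 gap 0.277 F [ 1.3  0.  -1.2] grip 53.2 q [ 13.  34.   4. 125.  -7.  21. -67.]
turn [ 0.01  0.01 -0.02] then shift cm (after turn) [-0.16 -0.06  1.23] rows>= 1.0
(array([480.92367126, -60.24475898, -90.04037863]), np.float64(2.693455979543585), 83528)
```

View pics/w2.png

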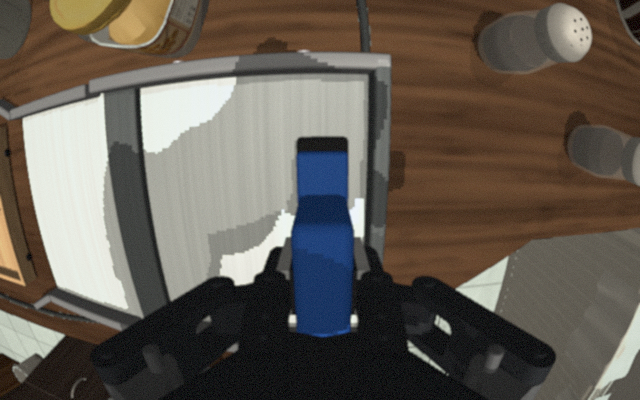

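```bash
python3 -m crank '[[[0,0,1,0,0,0,0],[0,0,0.4,0,0,0,0],[0,0,0.3,0,0,0,0],[0,0,0.2,0,0,0,0],[0,0,0,0,0,0,0],[0,0,0,0,0,0,0]]]'; python3 to.py 480 -191 51 -90.4
```

```text
t: 5.82
tool_pos: [481.9, -191.2, 51.5]
tool_rot: [[1.0, -0.007, 0.001], [-0.007, -1.0, -0.0], [0.001, 0.0, -1.0]]
wrist_force: [-0.1, -0.7, 3.0]
finger_gap: 0.274
grip_force: 53.8
t 5.83 pos [ 481.9 -191.2   51.5] az -90.4 gap 0.274 F [-0.1 -0.7  3. ] grip 53.8 q [ 14.  36.   4. 125.  -7.  19. -67.]
turn [ 0.02 -0.04  0.02] then shift cm (after turn) [-0.19 -0.02  0.05] rows>= 1.0
```

```bash
python3 -m crank '[[[0,-0.9,0,0,0,0,0],[0,-0.9,0,0,0,0,0],[0,-0.9,0,0,0,0,0],[0,-0.9,0,0,0,0,0],[0,-0.9,0,0,0,0,0],[0,-0.9,0,0,0,0,0],[0,-0.9,0,0,0,0,0],[0,-0.9,0,0,0,0,0]]]'; python3 -m crank '[[[0,-0.9,0,0,0,0,0],[0,-0.9,0,0,0,0,0],[0,-0.9,0,0,0,0,0],[0,-0.6,0,0,0,0,0],[0,0,0,0,0,0,0],[0,0,0,0,0,0,0]]]'; python3 to.py 481 -86 51 -90.4
```

```text
t: 6.82
tool_pos: [482.0, -118.4, 51.3]
tool_rot: [[1.0, -0.006, -0.0], [-0.006, -1.0, 0.0], [-0.0, -0.0, -1.0]]
wrist_force: [0.4, -1.8, 3.9]
finger_gap: 0.274
grip_force: 54.0
t: 7.58
tool_pos: [482.2, -84.8, 51.2]
tool_rot: [[1.0, -0.005, -0.001], [-0.005, -1.0, 0.001], [-0.001, -0.001, -1.0]]
wrist_force: [0.7, 1.1, 3.0]
finger_gap: 0.278
grip_force: 53.9
t 7.58 pos [482.2 -84.8  51.2] az -90.3 gap 0.278 F [0.7 1.1 3. ] grip 53.9 q [  1.  35.   5. 129. -10.  16. -75.]
turn [-0.07  0.03  0.11] then shift cm (after turn) [-0.12  0.12  0.02] rows>= 1.0
```

```bash
python3 -m crank '[[[0,0,-3,0,0,0,0],[0,0,-3,0,0,0,0],[0,5.5,0,0,0,0,0],[0,5.5,0,0,0,0,0],[0,5.5,0,0,0,0,0],[0.6,5.5,0,0,0,0,0],[0,0,0,0,0,0,0],[0,0,0,0,0,0,0]]]'; python3 to.py 487 -305 46.5 -90.4
```

```text
t: 8.57
tool_pos: [485.5, -305.3, 110.3]
tool_rot: [[1.0, -0.007, -0.003], [-0.007, -1.0, 0.002], [-0.003, -0.002, -1.0]]
wrist_force: [-0.1, 1.2, -1.8]
finger_gap: 0.276
grip_force: 53.3
t 8.57 pos [ 485.5 -305.3  110.3] az -90.4 gap 0.276 F [-0.1  1.2 -1.8] grip 53.3 q [ 23.  33.   6. 117.  -6.  31. -57.]
turn [-0.12  0.15 -0.01] then shift cm (after turn) [ 0.15 -0.03  6.38] rows>= 2.0
```

```bash
python3 -m crank '[[[0,0,3,0,0,0,0],[0,0,2.5,0,0,0,0],[0,0,0.9,0,0,0,0],[0,0,0,0,0,0,0],[0,0,0,0,0,0,0]]]'; python3 to.py 487 -305 45.5 -90.4
```

```text
t: 9.2
tool_pos: [487.6, -306.1, 48.1]
tool_rot: [[1.0, -0.006, 0.002], [-0.006, -1.0, -0.001], [0.002, 0.001, -1.0]]
wrist_force: [0.1, 0.2, -2.3]
finger_gap: 0.277
grip_force: 53.3
t 9.2 pos [ 487.6 -306.1   48.1] az -90.3 gap 0.277 F [ 0.1  0.2 -2.3] grip 53.3 q [ 24.  39.   5. 118.  -7.  23. -56.]
turn [ 0.05 -0.09  0.07] then shift cm (after turn) [-0.06 -0.11  0.26] rows>= 1.0
```

```bash
python3 -m crank '[[[0,0,0.27,0,0,0,0],[0,0,0,0,0,0,0],[0,0,0,0,0,0,0.6],[0,0,0,0,0,0,0.6],[0,0,0,0,0,0,0.6],[0,0,0,0,0,0,0.6],[0,0,-3,0,0,0,0.6],[0,0,-6,0,0,0,1]]]'; python3 -m crank '[[[0,0,-6,0,0,-10,1],[0,0,0,0,0,-10,1],[0,0,0,0,0,-10,1],[0,0,0,0,0,-10,1],[0,0,0,0,0,-10,1],[0,0,0,0,0,-10,1],[0,0,0,0,0,-10,1],[0,0,0,0,0,-10,1]]]'; python3 -m crank '[[[0,0,0,0,0,-10,1],[0,0,0,0,0,0,1],[0,0,0,0,0,0,1]]]'; python3 to.py 604 -326 195 0
python3 - <<'E'
from fit import *
s,im,d=snap('wrist','w3.png'); np.save('w3.npy',d); P=wcloud(d,s); Q=P.reshape(-1,3);Q=Q[np.isfinite(Q[:,0])]
q=Q[(Q[:,2]>72)&(Q[:,2]<95)&(abs(Q[:,0]-480)<50)&(abs(Q[:,1]+305)<50)]
print('wiper',cv2.minAreaRect(q[:,:2].astype(np.float32)),np.percentile(q[:,2],90))
for c in((604,-326),(535,-420)):
    n=(np.hypot(Q[:,0]-c[0],Q[:,1]-c[1])<35); q2=Q[n&(Q[:,2]>80)]
    print(cv2.minEnclosingCircle(q2[:,:2].astype(np.float32)),len(q2))
E
```

```text
t: 10.2
tool_pos: [485.1, -305.0, 133.4]
tool_rot: [[1.0, -0.006, -0.005], [-0.006, -1.0, 0.003], [-0.005, -0.003, -1.0]]
wrist_force: [0.7, -0.2, 0.7]
finger_gap: 0.8
grip_force: 0.0
t: 11.2
tool_pos: [486.4, -306.1, 194.4]
tool_rot: [[0.174, 0.985, -0.001], [0.985, -0.174, 0.0], [0.0, -0.001, -1.0]]
wrist_force: [0.6, -0.2, 0.4]
finger_gap: 1.0
grip_force: 0.0
t: 11.58
tool_pos: [486.6, -306.1, 194.5]
tool_rot: [[0.009, 1.0, -0.0], [1.0, -0.009, 0.0], [0.0, -0.0, -1.0]]
wrist_force: [0.3, -0.8, 0.1]
finger_gap: 1.001
grip_force: 0.0
t 11.57 pos [ 486.6 -306.1  194.5] az -0.5 gap 1.001 F [ 0.3 -0.8  0.1] grip 0.0 q [ 40.  27. -17. 113.  11.  42.  16.]
turn [-0.02 -0.   -0.52] then shift cm (after turn) [-1.99 11.74 -0.05] rows>= 2.0
wiper ((486.8659362792969, -306.2196960449219), (60.38402557373047, 25.208982467651367), 0.3701787292957306) 85.49596068125828
((604.8202514648438, -325.6131591796875), 15.44566822052002) 705
((536.1353759765625, -418.64166259765625), 15.567949295043945) 567
```

```bash
python3 -m crank '[[[-1,6,0,0,0,-0.5,1],[-1,5.8,0,0,0,0,1],[0,0,0,0,0,0,1],[0,0,5,0,0,0,1],[0,0,3,0,0,0,1],[0,0,0,0,0,0,1],[0,0,0,0,0,0,1]]]'; python3 to.py 604.5 -326 37 0
```

```text
t: 12.5
tool_pos: [605.1, -326.6, 115.8]
tool_rot: [[-0.002, 1.0, 0.001], [1.0, 0.002, -0.001], [-0.001, 0.001, -1.0]]
wrist_force: [0.4, 0.5, 0.3]
finger_gap: 0.998
grip_force: 0.0
t 12.5 pos [ 605.1 -326.6  115.8] az 0.1 gap 0.998 F [0.4 0.5 0.3] grip 0.0 q [ 35.  39. -15. 101.  14.  41.  12.]
turn [0.07 0.05 0.1 ] then shift cm (after turn) [ 0.06 -0.06  7.88] rows>= 2.0
```

```bash
python3 -m crank '[[[0,0,4,0,0,0,1],[0,0,3.8,0,0,0,1],[0,0,0,0,0,0,1],[0,0,0,0,0,0,0.3],[0,0,0,0,0,0,0.3],[0,0,0,0,0,0,0.3],[0,0,0,0,0,0,0.3],[0,0,0,0,0,0,0.3]]]' 30; python3 -m crank '[[[0,0,-3,0,0,0,0.3],[0,0,-6,0,0,0,0.3],[0,0,-4,0,0,0,0.3],[0,0,0,0,0,0,0.3]]]'; python3 to.py 450 246 170 -1.5
```

```text
t: 13.5
tool_pos: [606.4, -326.9, 38.8]
tool_rot: [[-0.002, 1.0, 0.003], [1.0, 0.002, -0.002], [-0.002, 0.003, -1.0]]
wrist_force: [-0.1, 0.5, 6.7]
finger_gap: 0.432
grip_force: 29.6
t: 14.0
tool_pos: [607.5, -327.4, 171.3]
tool_rot: [[-0.002, 1.0, 0.008], [1.0, 0.002, -0.004], [-0.004, 0.008, -1.0]]
wrist_force: [-0.3, -0.5, -1.4]
finger_gap: 0.431
grip_force: 30.3
t 14.0 pos [ 607.5 -327.4  171.3] az 0.1 gap 0.431 F [-0.3 -0.5 -1.4] grip 30.3 q [ 35.  36. -16.  99.  13.  46.  13.]
turn [0.45 0.2  1.62] then shift cm (after turn) [ 56.91 -17.24   0.13] rows>= 10.0
```

```bash
python3 -m crank '[[[5.7,-1.7,0,0.4,0.2,1.6,0.3],[5.7,-1.7,0,0,0,0,0.3],[5.7,-1.7,0,0,0,0,0.3],[5.7,-1.7,0,0,0,0,0.3],[5.7,-1.7,0,0,0,0,0.3],[5.7,-1.7,0,0,0,0,0.3],[5.7,-1.7,0,0,0,0,0.3],[5.7,-1.7,0,0,0,0,0.3]]]'; python3 -m crank '[[[5.7,-1.7,0,0,0,0,0.3],[5.4,-1.7,0,0,0,0,0.3],[0,0,0,0,0,0,0.3],[0,0,0,0,0,0,0.3]]]'; python3 to.py 440 249 130 -1.5
python3 - <<'E'
from fit import *
s,im,d=snap('wrist','w4.png'); np.save('w4.npy',d); P=wcloud(d,s); print(fit(P,hcrate,np.array([487,216,-91.5]),(90,100)))
E
```

```text
t: 15.0
tool_pos: [477.4, 133.8, 168.0]
tool_rot: [[0.026, 1.0, -0.009], [1.0, -0.026, 0.003], [0.003, -0.009, -1.0]]
wrist_force: [1.4, 1.2, -0.5]
finger_gap: 0.432
grip_force: 30.3
t: 15.5
tool_pos: [446.9, 243.5, 168.5]
tool_rot: [[0.025, 1.0, -0.009], [1.0, -0.025, 0.002], [0.001, -0.009, -1.0]]
wrist_force: [0.7, 0.2, -1.7]
finger_gap: 0.432
grip_force: 30.3
t 15.5 pos [446.9 243.5 168.5] az -1.4 gap 0.432 F [ 0.7  0.2 -1.7] grip 30.3 q [-20.  25. -18. 122.  12.  35. -47.]
turn [-0.51 -0.08  0.07] then shift cm (after turn) [ 0.54 -0.71  3.85] rows>= 1.0
(array([485.57996418, 215.40380192, -91.57233028]), np.float64(2.128415687803627), 21162)
```

View pics/w4.png

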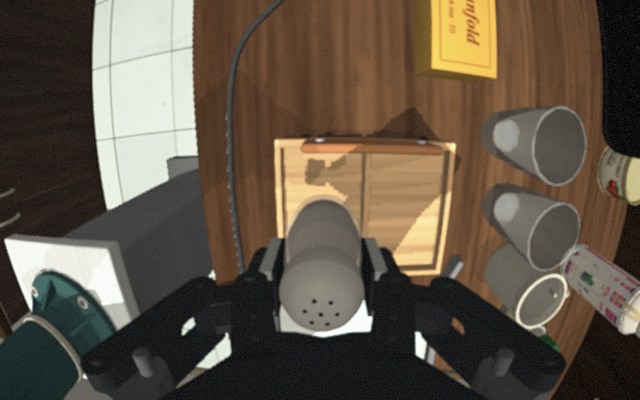

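```bash
python3 -m crank '[[[0.5,-0.7,0,-0.5,0,0,0.3],[0,0,5,0,0,0,0.3],[0,0,4,0,0,0,0.3],[0,0,2.3,0,0,0,0.3],[0,0,0,0,0,0,0.3],[0,0,0,0,0,0,0.3]]]'; python3 to.py 440 249 50 -1.5
```

```text
t: 16.3
tool_pos: [441.6, 249.8, 57.2]
tool_rot: [[0.027, 1.0, 0.003], [1.0, -0.027, 0.004], [0.004, 0.003, -1.0]]
wrist_force: [-0.1, -0.5, -1.2]
finger_gap: 0.437
grip_force: 30.3
t 16.3 pos [441.6 249.8  57.2] az -1.5 gap 0.437 F [-0.1 -0.5 -1.2] grip 30.3 q [-26.  35. -11. 126.  19.  20. -55.]
turn [ 0.15 -0.22 -0.02] then shift cm (after turn) [-0.09 -0.15  0.72] rows>= 1.0
```

```bash
python3 -m crank '[[[0,-0.1,0.5,0,0,0,0.3],[0,0,0.25,0,0,0,0.3],[0,0,0,0,0,0,0.3],[0,0,0,0,0,0,0.3]]]'; python3 -m crank '[[[0,0,0,0,0,0,0.8],[0,0,0,0,0,0,0.8],[0,0,0,0,0,0,0.8],[0,0,-4,0,0,0,0.8],[0,0,-6,0,0,0,1],[0,0,-4,0,0,0,1],[0,0,0,0,0,0,1]]]'; python3 to.py 536 -419.5 190 0
```

```text
t: 16.8
tool_pos: [440.4, 250.2, 49.3]
tool_rot: [[0.026, 1.0, 0.002], [1.0, -0.026, 0.004], [0.004, 0.002, -1.0]]
wrist_force: [-0.3, 0.0, 1.4]
finger_gap: 0.433
grip_force: 30.6
t: 17.68
tool_pos: [441.8, 250.8, 192.1]
tool_rot: [[0.026, 1.0, 0.008], [1.0, -0.026, 0.007], [0.007, 0.008, -1.0]]
wrist_force: [0.8, -0.4, 0.1]
finger_gap: 0.999
grip_force: 0.0
t 17.68 pos [441.8 250.8 192.1] az -1.5 gap 0.999 F [ 0.8 -0.4  0.1] grip 0.0 q [-19.  22. -19. 122.  12.  37. -49.]
turn [ 0.46 -0.41 -1.49] then shift cm (after turn) [-67.03   9.42   0.21] rows>= 11.0
```

```bash
python3 -m crank '[[[-5.6,0.8,0,0.4,-0.4,-1.5,1],[-5.6,0.8,0,0,0,0,1],[-5.6,0.8,0,0,0,0,1],[-5.6,0.8,0,0,0,0,1],[-5.6,0.8,0,0,0,0,1],[-5.6,0.8,0,0,0,0,1],[-5.6,0.8,0,0,0,0,1],[-5.6,0.8,0,0,0,0,1]]]'; python3 -m crank '[[[-5.6,0.8,0,0,0,0,1],[-5.6,0.8,0,0,0,0,1],[-5.6,0.8,0,0,0,0,1],[-4.5,0.6,0,0,0,0,1],[0,0,4,0,0,0,1],[0,0,3,0,0,0,1],[0,0,0,0,0,0,1],[0,0,0,0,0,0,1]]]';  python3 to.py 536 -419.5 37 0
```

```text
t: 18.68
tool_pos: [501.8, -200.2, 188.5]
tool_rot: [[-0.001, 1.0, -0.008], [1.0, 0.001, -0.003], [-0.003, -0.008, -1.0]]
wrist_force: [1.6, 0.1, 0.3]
finger_gap: 0.999
grip_force: 0.0
t: 19.68
tool_pos: [532.7, -411.7, 120.6]
tool_rot: [[-0.001, 1.0, -0.005], [1.0, 0.001, -0.004], [-0.004, -0.005, -1.0]]
wrist_force: [-0.2, -0.7, 0.8]
finger_gap: 1.0
grip_force: 0.0
t 19.68 pos [ 532.7 -411.7  120.6] az 0.1 gap 1.0 F [-0.2 -0.7  0.8] grip 0.0 q [ 43.  38. -13. 103.  13.  41.  22.]
turn [-0.3   0.21  0.06] then shift cm (after turn) [-0.78  0.33  8.36] rows>= 2.0
```

```bash
python3 -m crank '[[[-0.8,0.3,0,-0.3,0.2,0,1],[0,0,0,0,0,0,1],[0,0,4.5,0,0,0,1],[0,0,3.7,0,0,0,1],[0,0,0,0,0,0,1],[0,0,0,0,0,0,1]]]'; python3 to.py 536 -419.5 37 0; python3 -m crank '[[[0,0,0,0,0,0,0.3],[0,0,0,0,0,0,0.3],[0,0,0,0,0,0,0.3],[0,0,0,0,0,0,0.3],[0,0,0,0,0,0,0.3]]]' 30;python3 -m crank '[[[0,0,-3,0,0,0,0.3],[0,0,-6,0,0,0,0.3],[0,0,-4,0,0,0,0.3],[0,0,0,0,0,0,0.3]]]'; python3 to.py 438 184 170 -1.5
```

```text
t: 20.42
tool_pos: [536.5, -420.5, 40.0]
tool_rot: [[-0.001, 1.0, 0.002], [1.0, 0.001, -0.001], [-0.001, 0.002, -1.0]]
wrist_force: [-0.0, -1.0, -0.7]
finger_gap: 0.997
grip_force: 0.0
t 20.43 pos [ 536.5 -420.5   40. ] az 0.0 gap 0.997 F [-0.  -1.  -0.7] grip 0.0 q [ 42.  44. -12. 104.  15.  33.  21.]
turn [0.11 0.08 0.03] then shift cm (after turn) [ 0.1  -0.05  0.3 ] rows>= 1.0
t: 21.05
tool_pos: [536.2, -420.7, 39.8]
tool_rot: [[-0.0, 1.0, 0.001], [1.0, 0.0, -0.002], [-0.002, 0.001, -1.0]]
wrist_force: [0.2, -0.4, 6.3]
finger_gap: 0.432
grip_force: 29.7
t: 21.55
tool_pos: [537.6, -421.1, 172.4]
tool_rot: [[-0.0, 1.0, 0.006], [1.0, 0.0, -0.004], [-0.004, 0.006, -1.0]]
wrist_force: [0.3, 0.1, -2.3]
finger_gap: 0.433
grip_force: 30.3
t 21.55 pos [ 537.6 -421.1  172.4] az 0.0 gap 0.433 F [ 0.3  0.1 -2.3] grip 30.3 q [ 44.  35. -15. 100.  12.  46.  24.]
turn [0.35 0.24 1.52] then shift cm (after turn) [ 60.23 -11.54   0.24] rows>= 10.0
```

```bash
python3 -m crank '[[[6,-1.15,0,0.3,0.2,1.5,0.3],[6,-1.15,0,0,0,0,0.3],[6,-1.15,0,0,0,0,0.3],[6,-1.15,0,0,0,0,0.3],[6,-1.15,0,0,0,0,0.3],[6,-1.15,0,0,0,0,0.3],[6,-1.15,0,0,0,0,0.3],[6,-1.15,0,0,0,0,0.3]]]'; python3 -m crank '[[[6,-1.15,0,0,0,0,0.3],[6,-1.15,0,0,0,0,0.3],[0,0,0,0,0,0,0.3],[0,0,0,0,0,0,0.3]]]'; python3 to.py 438.7 184.6 80 -1.5
```

```text
t: 22.55
tool_pos: [452.5, 63.5, 169.3]
tool_rot: [[0.026, 1.0, -0.008], [1.0, -0.026, 0.003], [0.003, -0.008, -1.0]]
wrist_force: [1.3, 0.8, -0.3]
finger_gap: 0.431
grip_force: 30.3
t: 23.05
tool_pos: [433.1, 181.8, 169.8]
tool_rot: [[0.025, 1.0, -0.008], [1.0, -0.025, 0.002], [0.001, -0.008, -1.0]]
wrist_force: [1.1, -0.9, -2.0]
finger_gap: 0.429
grip_force: 30.3
t 23.05 pos [433.1 181.8 169.8] az -1.4 gap 0.429 F [ 1.1 -0.9 -2. ] grip 30.3 q [-15.  22. -17. 127.  11.  33. -41.]
turn [-0.46 -0.08  0.08] then shift cm (after turn) [0.3  0.55 8.98] rows>= 2.0
```

```bash
python3 -m crank '[[[0.3,0.5,0,-0.5,0,0,0.3],[0,0,0,0,0,0,0.3],[0,0,4.5,0,0,0,0.3],[0,0,4,0,0,0,0.3],[0,0,2.5,0,0,0,0.3],[0,0,0,0,0,0,0.3],[0,0,0,0,0,0,0.3]]]'; python3 to.py 438.7 184.6 50 -1.5
```

```text
t: 23.92
tool_pos: [440.4, 185.7, 61.5]
tool_rot: [[0.027, 1.0, 0.004], [1.0, -0.027, 0.004], [0.004, 0.004, -1.0]]
wrist_force: [0.3, 0.1, -0.9]
finger_gap: 0.429
grip_force: 30.3
t 23.93 pos [440.4 185.7  61.5] az -1.5 gap 0.429 F [ 0.3  0.1 -0.9] grip 30.3 q [-21.  33. -10. 130.  18.  18. -48.]
turn [ 0.25 -0.22 -0.03] then shift cm (after turn) [-0.11 -0.17  1.15] rows>= 1.0
```

```bash
python3 -m crank '[[[0,-0.1,0.7,0,0,0,0.3],[0,0,0.45,0,0,0,0.3],[0,0,0,0,0,0,0.3],[0,0,0,0,0,0,0.3]]]'; python3 -m crank '[[[0,0,0,0,0,0,0.8],[0,0,0,0,0,0,0.8],[0,0,0,0,0,0,0.8],[0,0,-4,0,0,0,0.8],[0,0,-6,0,0,0,1],[0,0,-6,0,0,0,1],[0,0,0,0,0,0,1]]]'; python3 to.py 560 390 215 0
```

```text
t: 24.42
tool_pos: [439.3, 186.0, 50.2]
tool_rot: [[0.026, 1.0, 0.005], [1.0, -0.026, 0.003], [0.004, 0.005, -1.0]]
wrist_force: [0.2, 0.0, 7.2]
finger_gap: 0.428
grip_force: 31.3
t: 25.3
tool_pos: [441.1, 187.0, 213.7]
tool_rot: [[0.026, 1.0, 0.013], [1.0, -0.026, 0.007], [0.008, 0.013, -1.0]]
wrist_force: [0.1, -0.8, -0.2]
finger_gap: 1.0
grip_force: 0.0
t 25.3 pos [441.1 187.  213.7] az -1.5 gap 1.0 F [ 0.1 -0.8 -0.2] grip 0.0 q [-12.  18. -20. 124.  10.  38. -41.]
turn [ 0.73 -0.44 -1.5 ] then shift cm (after turn) [20.3  11.89 -0.13] rows>= 4.0
```

```bash
python3 -m crank '[[[3.8,2.5,0,0.7,-0.4,-1.5,1],[3.8,2.5,0,0,0,0,1],[3.8,2.5,0,0,0,0,1],[3.8,2.5,0,0,0,0,1],[0,0,0,0,0,0,1],[0,0,0,0,0,0,1],[0,0,0,0,0,0,1]]]'
python3 - <<'E'
from h import *
s,im,d=snap('wrist','w5.png'); np.save('w5.npy',d); P=wcloud(d,s)
hsv=cv2.cvtColor(im,cv2.COLOR_BGR2HSV).astype(int)
m=(hsv[...,1]>120)&(hsv[...,0]>17)&(hsv[...,0]<33)&(P[...,2]>47)&(P[...,2]<62)&(P[...,1]>320)&(P[...,1]<520)
q=P[m]; print(len(q),cv2.minAreaRect(q[:,:2].astype(np.float32)),np.percentile(q[:,2],[5,50,95]),np.percentile(q[:,:2],[1,99],axis=0)); print(s['tool_pos'])
E
```

```text
t: 26.18
tool_pos: [538.2, 334.9, 207.7]
tool_rot: [[0.0, 1.0, -0.01], [1.0, -0.0, -0.006], [-0.006, -0.01, -1.0]]
wrist_force: [-0.4, 0.2, 0.5]
finger_gap: 1.0
grip_force: 0.0
7653 ((684.8819580078125, 423.22003173828125), (192.61854553222656, 290.1826477050781), 89.3403091430664) [52.66532963 53.87900073 55.08379175] [[541.02948618 352.41020271]
 [606.01316017 464.67491304]]
[538.24053881 334.89708019 207.69233751]
```

View pics/w5.png

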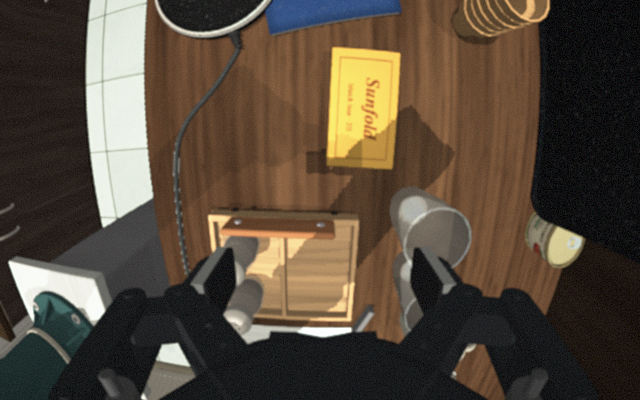

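Run:
```python
from h import *
from to import to
s=manip.read_state(); d=np.load('w5.npy'); P=wcloud(d,s); Q=P.reshape(-1,3);Q=Q[np.isfinite(Q[:,0])]
q=Q[(Q[:,2]>50)&(Q[:,2]<58)&(abs(Q[:,0]-573.5)<45)&(abs(Q[:,1]-408.5)<70)]
g=np.zeros((180,140),np.uint8); g[(q[:,1]-318).astype(int),(q[:,0]-503).astype(int)]=255
g=cv2.morphologyEx(g,cv2.MORPH_CLOSE,np.ones((5,5))); g=cv2.morphologyEx(g,cv2.MORPH_OPEN,np.ones((9,9)))
c=max(cv2.findContours(g,cv2.RETR_EXTERNAL,cv2.CHAIN_APPROX_NONE)[0],key=cv2.contourArea); r=cv2.minAreaRect(c); print(r[0][0]+503.5,r[0][1]+318.5,r[1:])
to(573.5,408.5,100,0)
```

```text
573.8886566162109 408.5505142211914 ((114.56352233886719, 65.43244171142578), 87.39744567871094)
t 26.23 pos [538.5 335.1 208. ] az -0.0 gap 0.997 F [0.2 0.5 0.8] grip 0.0 q [-23.  30. -19. 104.  13.  48. -48.]
turn [-0.56  0.3  -0.03] then shift cm (after turn) [ 7.34  3.5  10.8 ] rows>= 3.0
```

```bash
python3 -m crank '[[[3.7,1.75,0,-0.5,0.3,2.6,1],[3.7,1.75,0,0,0,0,1],[0,0,5,0,0,0,1],[0,0,5,0,0,0,1],[0,0,0,0,0,0,1],[0,0,0,0,0,0,1]]]'; python3 to.py 573.7 408.5 30 -2.6
```

```text
t: 26.98
tool_pos: [576.6, 410.4, 110.0]
tool_rot: [[0.045, 0.999, 0.002], [0.999, -0.045, 0.003], [0.003, 0.002, -1.0]]
wrist_force: [-0.1, 1.0, 0.5]
finger_gap: 0.999
grip_force: 0.0
t 26.98 pos [576.6 410.4 110. ] az -2.6 gap 0.999 F [-0.1  1.   0.5] grip 0.0 q [-29.  41. -16.  99.  15.  42. -55.]
turn [ 0.09 -0.17 -0.  ] then shift cm (after turn) [-0.2  -0.28  8.  ] rows>= 2.0
```

```bash
python3 -m crank '[[[-0.2,-0.3,3,0,0,0,1],[0,0,3,0,0,0,1],[0,0,2,0,0,0,1],[0,0,0,0,0,0,1],[0,0,0,0,0,0,0.5],[0,0,0,0,0,0,0.5],[0,0,0,0,0,0,0.5],[0,0,0,0,0,0,0.5]]]' 25; python3 to.py 573.7 408.5 30 -2.6
```

```text
t: 27.98
tool_pos: [573.9, 409.4, 30.1]
tool_rot: [[0.045, 0.999, 0.003], [0.999, -0.045, 0.004], [0.004, 0.002, -1.0]]
wrist_force: [0.1, -1.4, 5.7]
finger_gap: 0.756
grip_force: 29.6
t 27.98 pos [573.9 409.4  30.1] az -2.6 gap 0.756 F [ 0.1 -1.4  5.7] grip 29.6 q [-30.  47. -14. 100.  18.  35. -57.]
turn [ 0.14 -0.21  0.02] then shift cm (after turn) [-0.09 -0.01  0.01] rows>= 1.0
```

```bash
python3 -m crank '[[[0,0,-3,0,0,0,0.5],[0,0,-5,0,0,0,0.5],[0,0,-2,0,0,0,0.5],[0,0,0,0,0,0,0.5],[0,0,0,0,0,0,0.5]]]'; python3 to.py 530 214 130 -1.6
```

```text
t: 28.6
tool_pos: [571.6, 407.2, 126.5]
tool_rot: [[0.045, 0.999, -0.002], [0.999, -0.045, -0.001], [-0.001, -0.002, -1.0]]
wrist_force: [0.8, -0.2, -0.9]
finger_gap: 0.755
grip_force: 28.9
t 28.6 pos [571.6 407.2 126.5] az -2.6 gap 0.755 F [ 0.8 -0.2 -0.9] grip 28.9 q [-28.  40. -16.  99.  15.  44. -55.]
turn [-0.13  0.04 -0.97] then shift cm (after turn) [-19.42  -3.62  -0.35] rows>= 4.0
```

```bash
python3 -m crank '[[[-4.85,-0.9,0,0,0,-1,0.5],[-4.85,-0.9,0,0,0,0,0.5],[-4.85,-0.9,0,0,0,0,0.5],[-4.85,-0.9,0,0,0,0,0.5],[0,0,0,0,0,0,0.5],[0,0,0,0,0,0,0.5],[0,0,0,0,0,0,0.5]]]'; python3 to.py 530 214 70 -1.6
python3 - <<'E'
from fit import *
s,im,d=snap('wrist','w6.png'); P=wcloud(d,s)
E
```

```text
t: 29.48
tool_pos: [530.4, 217.2, 127.4]
tool_rot: [[0.025, 1.0, -0.0], [1.0, -0.025, 0.003], [0.003, -0.001, -1.0]]
wrist_force: [0.2, 0.5, -0.9]
finger_gap: 0.754
grip_force: 28.9
t 29.48 pos [530.4 217.2 127.4] az -1.5 gap 0.754 F [ 0.2  0.5 -0.9] grip 28.9 q [-14.  32. -18. 116.  16.  34. -44.]
turn [-0.03 -0.14  0.15] then shift cm (after turn) [-0.32 -0.03  5.74] rows>= 1.0
```

View pics/w6.png

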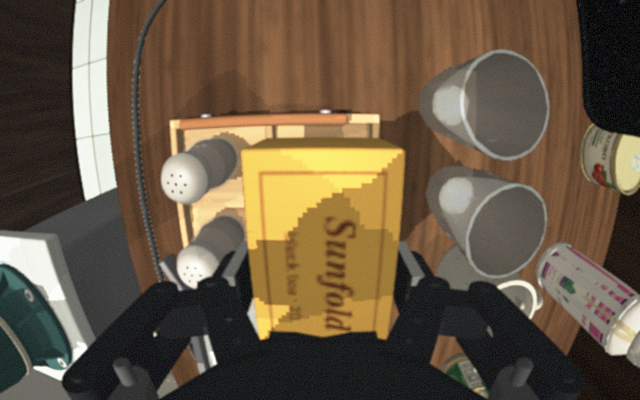

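```bash
python3 -m crank '[[[-0.3,0,0,0,0,0,0.5],[0,0,3,0,0,0,0.5],[0,0,3,0,0,0,0.5],[0,0,1,0,0,0,0.5],[0,0,0,0,0,0,0.5],[0,0,0,0,0,0,0.5]]]'; python3 to.py 530 214 40.5 -1.6
```

```text
t: 30.28
tool_pos: [531.1, 213.1, 58.9]
tool_rot: [[0.027, 1.0, 0.002], [1.0, -0.027, 0.002], [0.002, 0.001, -1.0]]
wrist_force: [-0.3, 0.8, 0.0]
finger_gap: 0.761
grip_force: 28.9
t 30.27 pos [531.1 213.1  58.9] az -1.6 gap 0.761 F [-0.3  0.8  0. ] grip 28.9 q [-16.  38. -14. 118.  20.  26. -47.]
turn [ 0.09 -0.14  0.04] then shift cm (after turn) [ 0.09 -0.11  1.84] rows>= 1.0
```

```bash
python3 -m crank '[[[0.1,-0.1,0.8,0,0,0,0.5],[0,0,0.7,0,0,0,0.5],[0,0,0.3,0,0,0,0.5],[0,0,0,0,0,0,0.5],[0,0,0,0,0,0,0.5]]]'; python3 to.py 530 214 40.5 -1.6
```

```text
t: 30.9
tool_pos: [529.1, 213.4, 40.6]
tool_rot: [[0.027, 1.0, -0.0], [1.0, -0.027, 0.001], [0.001, -0.0, -1.0]]
wrist_force: [-2.7, -0.6, 6.7]
finger_gap: 0.755
grip_force: 29.8
t 30.9 pos [529.1 213.4  40.6] az -1.6 gap 0.755 F [-2.7 -0.6  6.7] grip 29.8 q [-17.  39. -13. 118.  20.  24. -48.]
turn [-0.02 -0.04  0.04] then shift cm (after turn) [0.06 0.09 0.01] rows>= 1.0
```

```bash
python3 -m crank '[[[0,0,0,0,0,0,0.95],[0,0,0,0,0,0,0.95],[0,0,0,0,0,0,0.95],[0,0,-4,0,0,0,0.95],[0,0,-6,0,0,0,0.95],[0,0,-4,0,0,0,0.7],[0,0,0,0,0,0,0.7]]]'; python3 to.py 485 325 180 -0.5
```

```text
t: 31.78
tool_pos: [531.7, 214.6, 183.4]
tool_rot: [[0.028, 1.0, 0.007], [1.0, -0.028, 0.005], [0.005, 0.007, -1.0]]
wrist_force: [0.2, 0.4, -0.5]
finger_gap: 0.698
grip_force: 0.0
t 31.77 pos [531.7 214.6 183.4] az -1.6 gap 0.698 F [ 0.2  0.4 -0.5] grip 0.0 q [-12.  28. -20. 114.  14.  40. -42.]
turn [ 0.39 -0.27 -1.09] then shift cm (after turn) [11.   -4.77  0.34] rows>= 2.0
```

```bash
python3 -m crank '[[[5.5,-2.4,0,0.4,-0.3,-1.1,0.7],[5.5,-2.4,0,0,0,0,0.7],[0,0,0,0,0,0,0.7],[0,0,0,0,0,0,0.7]]]'; python3 to.py 485 325 52 -0.5
python3 - <<'E'
from fit import *
s,im,d=snap('scene'); cv2.imwrite('pics/s7.png',cv2.resize(im[130:330,180:440],None,fx=3,fy=3))
P=cloud('scene',d); print(fit(P,hcrate,np.array([486,215,-91.5]),(90,100)))
E
```

```text
t: 32.28
tool_pos: [482.6, 323.5, 178.6]
tool_rot: [[0.007, 1.0, -0.009], [1.0, -0.007, -0.006], [-0.006, -0.009, -1.0]]
wrist_force: [0.2, -0.7, -1.0]
finger_gap: 0.696
grip_force: 0.0
t 32.27 pos [482.6 323.5 178.6] az -0.4 gap 0.696 F [ 0.2 -0.7 -1. ] grip 0.0 q [-23.  29. -20. 113.  14.  42. -53.]
turn [-0.51  0.34  0.09] then shift cm (after turn) [ 0.15  0.24 12.66] rows>= 3.0
(array([486.49293178, 213.57970752, -91.68663773]), np.float64(8.999583708118994), 5282)
```

View pics/s7.png

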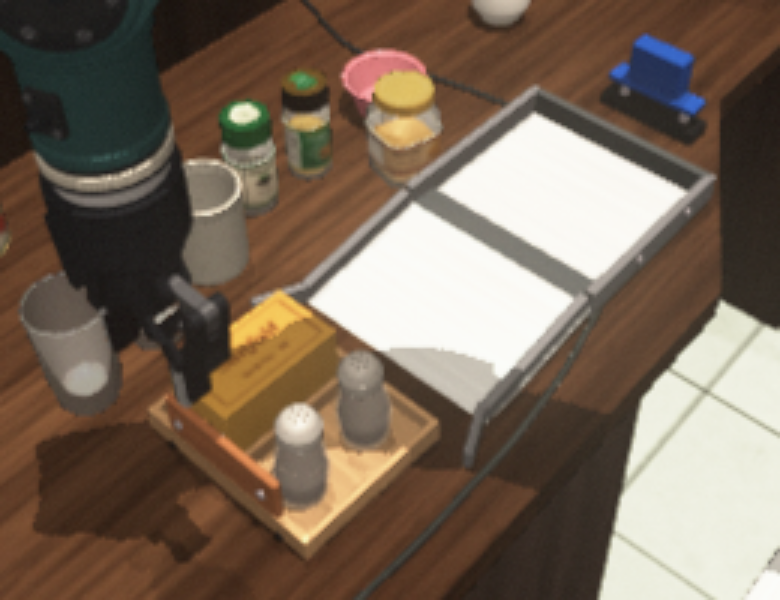

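```bash
python3 -m crank '[[[0.1,0.2,0,-0.5,0.3,0,0.7],[0,0,4.5,0,0,0,0.7],[0,0,4.5,0,0,0,0.7],[0,0,3.6,0,0,0,0.7],[0,0,0,0,0,0,0.7],[0,0,0,0,0,0,0.7],[-0.6,0,0,0,0,0,0.7],[0,0,0,0,0,0,0.7]]]'; python3 to.py 485 300 52 -0.5
```

```text
t: 33.33
tool_pos: [486.4, 318.7, 55.3]
tool_rot: [[0.009, 1.0, 0.003], [1.0, -0.009, 0.002], [0.002, 0.003, -1.0]]
wrist_force: [-0.1, 0.4, -0.6]
finger_gap: 0.702
grip_force: 0.0
t 33.33 pos [486.4 318.7  55.3] az -0.5 gap 0.702 F [-0.1  0.4 -0.6] grip 0.0 q [-27.  39. -15. 117.  21.  27. -58.]
turn [ 0.2  -0.11 -0.04] then shift cm (after turn) [-1.87 -0.13  0.33] rows>= 1.0
```

```bash
python3 -m crank '[[[-0.6,-0.1,0.3,0,0,0,0.7],[-0.6,0,0,0,0,0,0.7],[-0.6,0,0,0,0,0,0.7],[-0.5,0,0,0,0,0,0.7],[-0.5,0,0,0,0,0,0.7],[-0.5,0,0,0,0,0,0.7],[-0.5,0,0,0,0,0,0.7],[-0.5,0,0,0,0,0,0.7]]]'; python3 to.py 485 117 53 -0.5; python3 -m crank '[[[-0.7,0,0,0,0,0,0.7],[-0.7,0,0,0,0,0,0.7],[-0.7,0,0,0,0,0,0.7],[-0.7,0,0,0,0,0,0.7],[-0.7,0,0,0,0,0,0.7],[-0.7,0,0,0,0,0,0.7],[-0.7,0,0,0,0,0,0.7],[0,0,0,0,0,0,0.7]]]'; python3 to.py 484 117 53 -0.5;python3 - <<'E'
from fit import *
s,im,d=snap('scene'); cv2.imwrite('pics/s8.png',cv2.resize(im[130:330,180:440],None,fx=3,fy=3))
P=cloud('scene',d); y=s['tool_pos'][1]; print(fit(P,hcrate,np.array([486,y-83,-91]),(90,100)))
E
```

```text
t: 34.33
tool_pos: [484.5, 276.3, 51.0]
tool_rot: [[0.008, 1.0, 0.002], [1.0, -0.008, 0.002], [0.002, 0.002, -1.0]]
wrist_force: [-0.2, 2.8, -0.9]
finger_gap: 0.7
grip_force: 1.4
t 34.33 pos [484.5 276.3  51. ] az -0.5 gap 0.7 F [-0.2  2.8 -0.9] grip 1.4 q [-24.  38. -15. 120.  22.  24. -56.]
turn [ 0.12 -0.11  0.04] then shift cm (after turn) [-15.93   0.19  -0.2 ] rows>= 3.0
t: 35.33
tool_pos: [483.6, 225.2, 50.7]
tool_rot: [[0.01, 1.0, 0.0], [1.0, -0.01, -0.001], [-0.001, 0.0, -1.0]]
wrist_force: [-0.3, -0.6, -0.4]
finger_gap: 0.7
grip_force: 0.0
t 35.33 pos [483.6 225.2  50.7] az -0.6 gap 0.7 F [-0.3 -0.6 -0.4] grip 0.0 q [-19.  37. -14. 123.  23.  23. -53.]
turn [ 0.03  0.07 -0.06] then shift cm (after turn) [-10.82   0.14  -0.23] rows>= 2.0
(array([486.43425048, 137.79024042, -90.71271719]), np.float64(8.976810995274073), 3896)
```

View pics/s8.png

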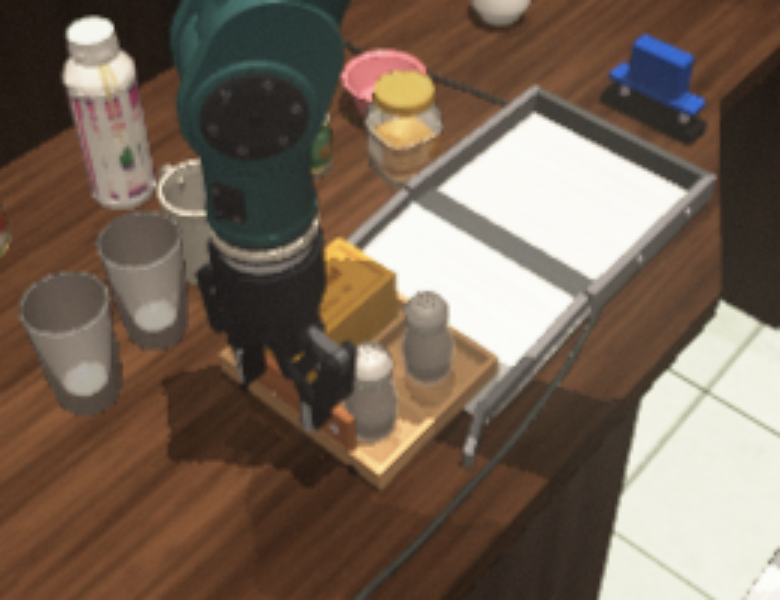

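```bash
python3 -m crank '[[[-0.7,0,-0.03,0,0,0,0.7],[-0.7,0,-0.03,0,0,0,0.7],[-0.7,0,-0.03,0,0,0,0.7],[-0.7,0,-0.03,0,0,0,0.7],[-0.7,0,-0.03,0,0,0,0.7],[-0.7,0,-0.03,0,0,0,0.7],[-0.7,0,-0.03,0,0,0,0.7],[-0.7,0,-0.03,0,0,0,0.7]]]'; python3 to.py 484 117 53 -0.5; python3 -m crank '[[[-0.7,0,-0.03,0,0,0,0.7],[-0.7,0,-0.03,0,0,0,0.7],[-0.7,0,-0.03,0,0,0,0.7],[-0.7,0,-0.03,0,0,0,0.7],[-0.7,0,-0.03,0,0,0,0.7],[-0.7,0,-0.03,0,0,0,0.7],[-0.6,0,-0.03,0,0,0,0.7]]]'; python3 to.py 483 -21 68 -0.5
```

```text
t: 36.38
tool_pos: [483.3, 170.9, 53.2]
tool_rot: [[0.008, 1.0, 0.002], [1.0, -0.008, 0.002], [0.002, 0.002, -1.0]]
wrist_force: [0.0, 2.4, -2.0]
finger_gap: 0.701
grip_force: 1.2
t 36.38 pos [483.3 170.9  53.2] az -0.5 gap 0.701 F [ 0.   2.4 -2. ] grip 1.2 q [-14.  36. -15. 125.  24.  21. -49.]
turn [ 0.09 -0.09  0.03] then shift cm (after turn) [-5.39  0.12  0.02] rows>= 1.0
t: 37.25
tool_pos: [483.5, 124.1, 55.6]
tool_rot: [[0.008, 1.0, 0.003], [1.0, -0.008, 0.003], [0.003, 0.003, -1.0]]
wrist_force: [0.2, 4.5, 2.1]
finger_gap: 0.699
grip_force: 2.5
t 37.25 pos [483.5 124.1  55.6] az -0.5 gap 0.699 F [0.2 4.5 2.1] grip 2.5 q [ -8.  35. -15. 127.  25.  20. -45.]
turn [ 0.18 -0.19  0.05] then shift cm (after turn) [-14.51   0.07  -1.24] rows>= 3.0
```

```bash
python3 -m crank '[[[-0.7,0,-0.07,0,0,0,0.7],[-0.7,0,-0.07,0,0,0,0.7],[-0.7,0,-0.07,0,0,0,0.7],[-0.7,0,-0.07,0,0,0,0.7],[-0.7,0,-0.07,0,0,0,0.7],[-0.7,0,-0.07,0,0,0,0.7],[-0.7,0,-0.07,0,0,0,0.7],[-0.7,0,-0.07,0,0,0,0.7]]]'; python3 to.py 483 -21 68 -0.5
python3 - <<'E'
from fit import *
s,im,d=snap('scene'); cv2.imwrite('pics/s9.png',cv2.resize(im[110:310,200:460],None,fx=3,fy=3))
E
```

```text
t: 38.25
tool_pos: [484.0, 69.7, 61.7]
tool_rot: [[0.006, 1.0, 0.006], [1.0, -0.006, 0.005], [0.005, 0.006, -1.0]]
wrist_force: [-0.4, 6.3, 5.3]
finger_gap: 0.7
grip_force: 3.3
t 38.25 pos [484.   69.7  61.7] az -0.3 gap 0.7 F [-0.4  6.3  5.3] grip 3.3 q [ -1.  34. -16. 128.  26.  20. -40.]
turn [ 0.32 -0.29  0.16] then shift cm (after turn) [-9.07 -0.02 -0.63] rows>= 2.0
```

View pics/s9.png

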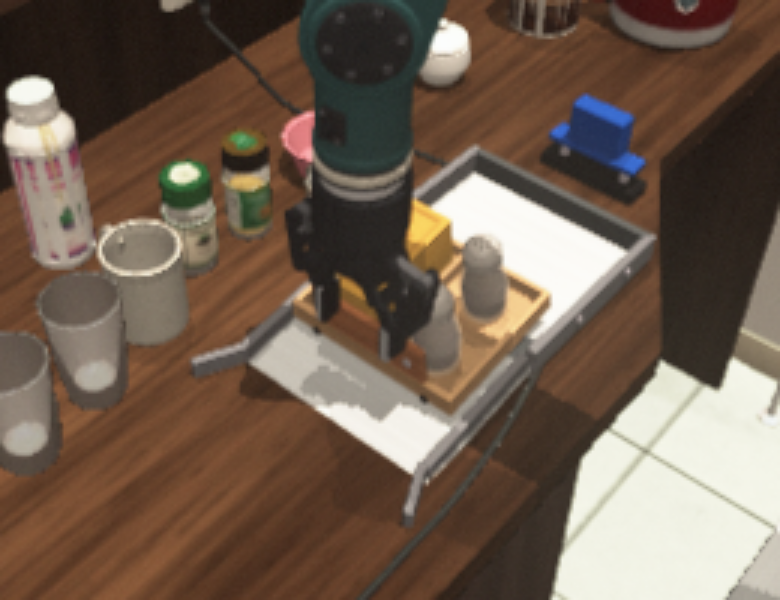

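```bash
python3 -m crank '[[[-0.7,0,-0.09,0,0,0,0.7],[-0.7,0,-0.09,0,0,0,0.7],[-0.7,0,-0.09,0,0,0,0.7],[-0.7,0,-0.09,0,0,0,0.7],[-0.7,0,-0.09,0,0,0,0.7],[-0.7,0,-0.09,0,0,0,0.7],[-0.7,0,-0.08,0,0,0,0.7],[-0.7,0,-0.05,0,0,0,0.7]]]'; python3 to.py 483 -21 68 -0.5
```

```text
t: 39.3
tool_pos: [482.0, 10.9, 67.4]
tool_rot: [[0.008, 1.0, 0.002], [1.0, -0.008, 0.001], [0.001, 0.002, -1.0]]
wrist_force: [0.1, 1.4, 1.6]
finger_gap: 0.7
grip_force: 1.0
t 39.3 pos [482.   10.9  67.4] az -0.5 gap 0.7 F [0.1 1.4 1.6] grip 1.0 q [  6.  34. -17. 129.  27.  21. -34.]
turn [ 0.09 -0.08  0.03] then shift cm (after turn) [-3.19  0.13 -0.06] rows>= 1.0
```

```bash
python3 -m crank '[[[-0.7,0,0,0,0,0,0.7],[-0.7,0,0,0,0,0,0.7],[-0.7,0,0,0,0,0,0.7],[-0.7,0,0,0,0,0,0.7],[-0.7,0,0,0,0,0,0.7],[-0.6,0,0,0,0,0,0.7],[-0.6,0,0,0,0,0,0.7],[0,0,0,0,0,0,0.7]]]'; python3 to.py 482 -58 66 -0.5;  python3 - <<'E'
from fit import *
s,im,d=snap('scene'); cv2.imwrite('pics/s10.png',cv2.resize(im[110:310,220:480],None,fx=3,fy=3))
E
```

```text
t: 40.3
tool_pos: [481.4, -36.8, 67.2]
tool_rot: [[0.009, 1.0, 0.001], [1.0, -0.009, 0.0], [0.0, 0.001, -1.0]]
wrist_force: [0.4, 0.4, 0.5]
finger_gap: 0.699
grip_force: 0.0
t 40.3 pos [481.4 -36.8  67.2] az -0.5 gap 0.699 F [0.4 0.4 0.5] grip 0.0 q [ 12.  34. -18. 129.  28.  21. -30.]
turn [ 0.06 -0.02 -0.04] then shift cm (after turn) [-2.12  0.07  0.12] rows>= 1.0
```

View pics/s10.png

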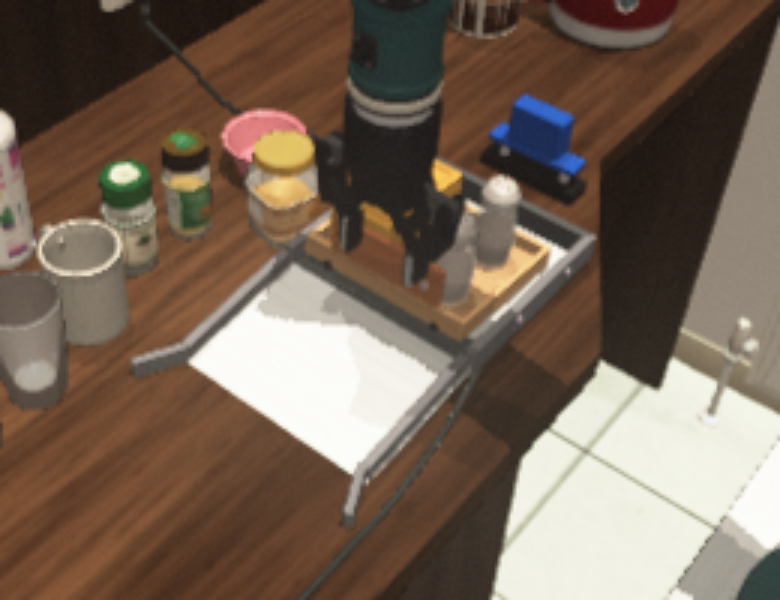

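```bash
python3 -m crank '[[[-0.4,0,0,0,0,0,0.7],[-0.4,0,0,0,0,0,0.7],[-0.4,0,0,0,0,0,0.7],[-0.4,0,0,0,0,0,0.7],[-0.3,0,0,0,0,0,0.7],[0,0,0,0,0,0,0.7],[0,0,0,0,0,0,0.7]]]'; python3 to.py 482 -58 66 -0.5;  python3 - <<'E'
from fit import *
s,im,d=snap('scene'); cv2.imwrite('pics/s11.png',cv2.resize(im[110:310,220:480],None,fx=3,fy=3))
E
```

```text
t: 41.22
tool_pos: [481.5, -55.1, 67.3]
tool_rot: [[0.009, 1.0, 0.002], [1.0, -0.009, 0.001], [0.001, 0.002, -1.0]]
wrist_force: [-0.0, -0.2, 0.1]
finger_gap: 0.699
grip_force: 0.0
t 41.23 pos [481.5 -55.1  67.3] az -0.5 gap 0.699 F [-0.  -0.2  0.1] grip 0.0 q [ 15.  34. -18. 129.  28.  21. -28.]
turn [ 0.09 -0.05  0.01] then shift cm (after turn) [-0.29  0.05  0.13] rows>= 1.0
```

View pics/s11.png

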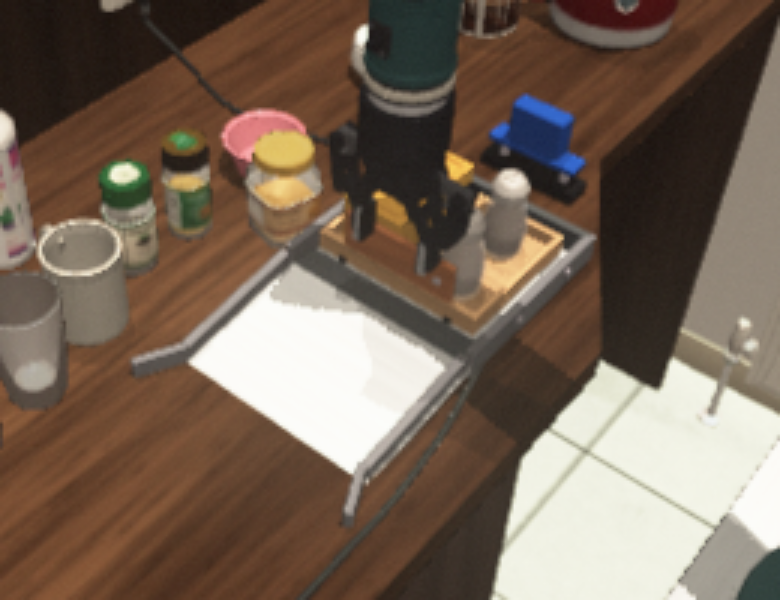

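```bash
cat > chk.py <<'E'
from fit import *
from to import to
to(482,-60,66,-0.5)
for n in('scene','top'):
    s,im,d=snap(n); P=cloud(n,d); h=cv2.cvtColor(im,cv2.COLOR_BGR2HSV).astype(int)
    a=np.radians(-90.4); X=(P[...,0]-481)*np.cos(a)+(P[...,1]+61)*np.sin(a); Y=-(P[...,0]-481)*np.sin(a)+(P[...,1]+61)*np.cos(a); Z=P[...,2]
    m=(h[...,0]<14)&(h[...,1]>110)&(abs(X)<40)&(abs(Y)<70)&(Z>40)
    if m.sum(): print(n,'plate n',m.sum(),'x',np.percentile(X[m],[5,50,95]).round(1),'z',np.percentile(Z[m],[5,50,95,99]).round(1))
    m=(h[...,0]<25)&(h[...,1]>60)&(abs(Y)<92)&(Z>22)&(Z<48)&(X>-30)&(X<158)
    A=np.c_[X[m],Y[m],np.ones(m.sum())]; 
    for lo,hi in((-10,20),(130,158)):
        k=m&(X>lo)&(X<hi); print(n,lo,hi,'wall z',np.percentile(Z[k],[50,80,95]).round(1) if k.sum() else None,'x',np.percentile(X[k],[2,98]).round(1) if k.sum() else None)
E
python3 -m crank '[[[-0.2,0,0,0,0,0,0.7],[-0.2,0,0,0,0,0,0.7],[-0.1,0,0,0,0,0,0.7],[0,0,0,0,0,0,0.7],[0,0,0,0,0,0,0.7]]]'; python3 chk.py
```

```text
t: 41.9
tool_pos: [481.7, -59.4, 67.2]
tool_rot: [[0.008, 1.0, 0.002], [1.0, -0.008, 0.002], [0.002, 0.002, -1.0]]
wrist_force: [0.5, 2.7, 0.4]
finger_gap: 0.7
grip_force: 1.3
t 41.9 pos [481.7 -59.4  67.2] az -0.5 gap 0.7 F [0.5 2.7 0.4] grip 1.3 q [ 15.  34. -18. 128.  28.  21. -27.]
turn [ 0.12 -0.1   0.04] then shift cm (after turn) [-0.06  0.03  0.12] rows>= 1.0
scene plate n 340 x [ 7.3  9.8 13.9] z [ 42.2  61.   81.5 231.2]
scene -10 20 wall z [34.4 40.3 46.8] x [ 7.2 17.5]
scene 130 158 wall z [32.6 36.3 37.8] x [131.5 156. ]
top plate n 7 x [12.  14.3 14.7] z [ 74.3  79.3 144.6 166.3]
top -10 20 wall z [36.4 38.7 42.4] x [10.2 19.7]
top 130 158 wall z [37.3 38.3 40. ] x [130.9 151.1]
```

```bash
python3 -m crank '[[[2,0,0,0,0,0,0.7],[3,0,0,0,0,0,0.7],[0,0,-5,0,0,0,0.7],[3,0,-6,0,0,0,0.7],[6,0,-3,0,0,0,0.7],[6,0,0,0,0,0,0.7],[0,0,0,0,0,0,0.7]]]'; python3 chk.py
python3 - <<'E'
from fit import *
s,im,d=snap('scene'); cv2.imwrite('pics/s12.png',cv2.resize(im[100:300,240:500],None,fx=3,fy=3))
P=cloud('scene',d)
def hc(x,y): return hcrate(x,y)+12
print(fit(P,hc if not setattr(hc,'off',0) else 0,np.array([481,-141,-90.4]),(80,90)))
E
```

```text
t: 42.88
tool_pos: [483.0, 139.2, 202.5]
tool_rot: [[-0.0, 1.0, 0.004], [1.0, 0.0, 0.004], [0.004, 0.004, -1.0]]
wrist_force: [-0.4, -1.0, -0.6]
finger_gap: 0.702
grip_force: 0.0
t 42.88 pos [483.  139.2 202.5] az 0.0 gap 0.702 F [-0.4 -1.  -0.6] grip 0.0 q [  2.  23. -29. 121.  17.  40. -39.]
turn [ 0.24 -0.24  0.52] then shift cm (after turn) [-19.92   0.07  13.65] rows>= 4.0
scene plate n 444 x [ 8.1 10.  15.1] z [42.7 63.3 77.3 78.2]
scene -10 20 wall z [34.2 40.5 46.2] x [ 7.7 17.4]
scene 130 158 wall z [33.4 36.9 38.8] x [130.8 153.7]
top plate n 14 x [ 8.9  9.7 25.4] z [54.1 74.2 77.3 77.4]
top -10 20 wall z [34.6 38.1 40.1] x [ 8.7 19.8]
top 130 158 wall z [34.3 38.1 39.8] x [130.9 151.7]
(array([ 485.55327822, -144.40096758,  -90.51607573]), np.float64(11.335306300501713), 2929)
```

View pics/s12.png

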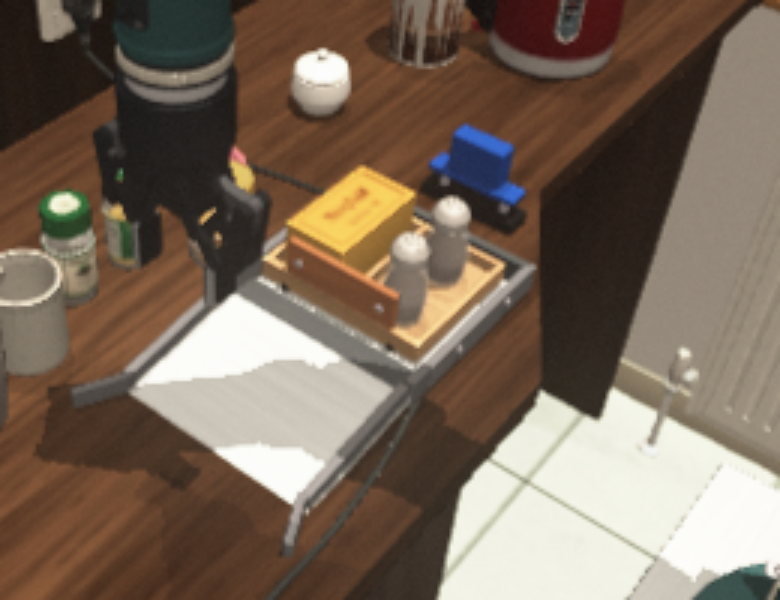

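```bash
python3 -c "
from workcell import manip;print(manip.job_done())"
```

```text
the job is handed in; nothing more can be done
None
```

I handed the job in at about 43 s on the robot clock, with no verdict returned. By camera, the landing is wiped, the crate sits level behind the lip about 80 mm uphill with both shakers and the tea packet upright, and the wiper is standing on the worktop clear of the stand.

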